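# Make up a clamp-weight pot to its load and screw on the lid

### The arm

A 7-joint arm with a two-finger parallel gripper is mounted at the origin on a cart in front of the work surface, level with it; the furniture and walls round the work are solid. World frame = base frame: x ahead of the robot, y to its left, z up, the work surface at z = 0. Lengths are in mm, angles in rad, forces in N, time in s.
With the tool pointing down it reaches from about 425 to 825 mm from the base axis. Payload 3.6 kg.
Tool frame: the origin (TCP) lies at the very end of the fingers, on their centre line; the grasp point (between the pads) lies 19 mm behind it; z points along the fingers, y is the line along which they close (so a half turn about z gives the same grasp; the last joint's range is limited). The gripper opens to 93 mm and grips with 3 to 60 N. Pads are 15 mm wide; open, the fingers measure 128 mm over their backs; the gripper's body (75 mm by 188 mm) begins 65 mm behind the grasp point.
Start: joints at [-1.321, 0.615, -0.013, 1.423, 0.008, 1.103, -0.04], TCP at [177.598, 625.237, 218.64] pointing down, gripper open.
Joint ranges: [-3.12, 3.12], [-0.3, 2.06], [-1.34, 1.32], [0.26, 2.42], [-1.36, 4.5], [0.01, 1.98], [-2.84, 2.84]. Speed limits (rad/s): [2.79, 2.79, 3.14, 3.14, 3.14, 3.14, 3.14].

### API

Orientations are given as a 3x3 rotation matrix whose columns are the frame's x, y, z axes.
In Python, from station import * gives the robot as it stands.
- The arm moves only by the tool step_arm, never from a script. Its argument "motion" is a list of rows, each an object with "dp": the shift along the tool's x, y, z in cm, a list of three; "turn": the turn, a rotation vector about the tool's x, y, z in degrees, a list of three; "claw": the closure, from -1 (fully open) to 1 (shut). A call has 1 to 10 rows; each row is the pose to reach, as a shift and turn from the pose commanded when the call began, along the tool's axes at that moment; what a row does not reach only later rows make up. A row lasts 1/12 s, in which the tool goes at most 41.7 mm and 7.16 degrees, less where a joint would pass 70% of its speed; a pose out of reach is approached as far as the arm can. A call with a gripper value outside its range is refused whole. The fingers move at their own pace and stop on an object; the grip force is fixed at half the most. Time passes only in rows, so rows that repeat a pose let the fingers close. It gives the time, the measured TCP pose, the force, the opening and the grip force at its end, in the units of the state.
- sense(): the state, without advancing time (a new reading comes with each control period).
- snapshot(name): name is "side" or "top" or "wrist"; returns a dict with "image" (384x512x3 uint8, red, green, blue), "fov_y" (degrees; the focal length in pixels is half the picture's height over the tangent of half this angle, whatever the lens; pixels are square), "cx", "cy" (the principal point, pixels), "pose" (4x4, takes a point from camera to world coordinates). Camera axes: x right, y down, z forward; pixel columns grow to the right and rows downward; lengths in mm; the calibration is good to about 2 mm. The wrist camera is an equidistant fisheye: a pixel r from the principal point sees the ray r / f radians off the axis. A picture is of the moment at which its call begins. There is no depth.
- hand_in(): hands the job in; it is judged then, once.
The state is a dict: "time_s": time; "joint_positions": joint angles; "joint_velocities": joint speeds; "effort": joint torques, N m; "ee_pos": TCP position; "eef_rot": TCP orientation; "ft_force": force on the tool from outside, world axes, zero at the start; "torque": the same for the moment, N m; "finger_gap": finger opening in mm; "grip_force": force on a finger pad.
Only numpy, scipy, OpenCV 4.12 (cv2) and the standard library are available. Lean on these libraries where they do the work, as an engineer would, in place of code of your own. Each camera call takes 0.05 s, during which the arm holds its last target. There are 200 camera calls.

### The job

Make up the spring-weighed clamp pot for the next glue-up: put brass bars into its cup one after another until the dial pointer stands in the green band, not past it, and leave the spare bars lying on the bench. Then set the lid on the neck, turn it backward (counter-clockwise) until it drops onto the thread start, and screw it forward until it is fully down on the rim. Do not knock over or push away the bottles.

Things in the scene. Friction and masses are not known exactly. Their poses are not given: they have to be found in the camera images.
- pot: Weigh pot fixed to the bench: 152 mm foot, blue body 128 mm wide, aluminium neck with an open rim, 101 mm bore, 107 mm outside, 120 mm above the bench, widening to 112 mm outside in the 10 mm below it. Origin on the pot's axis at bench level, z up. A round white dial stands on its -x side, 75 to 135 mm from the axis and up to 85 mm high.
- cup_floor (a point): Centre of the inner floor of the steel cup that hangs on a spring inside the pot: 99 mm bore, 81 mm deep, lip 5 mm below the pot's rim. Floor 34 mm above the bench when empty; it sinks up to 14 mm under load. The lid closes only if no bar stands up above the rim.
- dial (a joint): Angle in rad of the red pointer on the pot's white dial: 0 with the cup empty, growing clockwise with the load (200 rad per metre of sink; about 0.37 rad a bar, but bars differ by up to 15 percent). The green band runs from 1.40 to 1.90 rad. The pointer swings for about half a second after each load.
- thread (a point): Point on the pot's axis at the height of the flat crest of its thread, 110 mm above the bench. Coarse right-hand three-start thread on the outside of the neck, 122 mm across, repeating every 120 degrees; where its starts lie is not marked.
- lid: Loose blue screw lid, 133 mm wide, 34 mm high, 0.15 kg, lying skirt down at the start. Origin at the centre of the skirt's lower edge, z up. Three lugs inside the skirt run in the thread, 1.5 mm radial play (4 mm at the rim). Set down on the pot, the lugs mostly rest on the crest: lid origin 107 mm above the bench (112 mm if on the thread's stops). Let it sink, or follow it, as it turns.
- lid_grip (a point): Middle of the lid's black upright grip bar, 48 mm above the lid's origin; bar 72 mm long (x), 14 mm thick (y), 28 mm high. On the crest, up to 100 degrees counter-clockwise from above drops the lid 10 mm to the thread start, by a stop; clockwise there only jams. From the start it screws clockwise 80 to 105 degrees, 7 mm down, until its top meets the rim (lid origin 90 mm above the bench).
- bar1: Loose brass weight bar with two dark bands, 64 mm long (x) by 20 mm (y) by 18 mm high, about 0.18 kg, origin at the centre of its underside. All the bars look alike; some of the six may be absent.
- bar2: Loose brass weight bar with two dark bands, 64 mm long (x) by 20 mm (y) by 18 mm high, about 0.18 kg, origin at the centre of its underside. All the bars look alike; some of the six may be absent.
- bar3: Loose brass weight bar with two dark bands, 64 mm long (x) by 20 mm (y) by 18 mm high, about 0.18 kg, origin at the centre of its underside. All the bars look alike; some of the six may be absent.
- bar4: Loose brass weight bar with two dark bands, 64 mm long (x) by 20 mm (y) by 18 mm high, about 0.18 kg, origin at the centre of its underside. All the bars look alike; some of the six may be absent.
- bar5: Loose brass weight bar with two dark bands, 64 mm long (x) by 20 mm (y) by 18 mm high, about 0.18 kg, origin at the centre of its underside. All the bars look alike; some of the six may be absent.
- bar6: Loose brass weight bar with two dark bands, 64 mm long (x) by 20 mm (y) by 18 mm high, about 0.18 kg, origin at the centre of its underside. All the bars look alike; some of the six may be absent.
- shellac_bottle: Amber bottle with a black cap, 46 mm wide, 106 mm high, a bystander; origin at the centre of its underside.
- white_bottle: White bottle with a black cap, 54 mm wide, 116 mm high, a bystander; origin at the centre of its underside.
- glue: White glue bottle with an orange nozzle, 46 mm wide, 130 mm high, a bystander; origin at the centre of its underside.
Things that resemble listed ones, but are neither listed nor needed, are in the scene too. Leave any pink or turquoise look-alike of the bar2 alone.

How it is judged:
By the outcome, as a careful person would: the job done as asked, in the order asked, and still so for the second after the job is handed in, with the robot touching nothing.
Of bar1, bar2, bar3, bar4, bar5, bar6 only 5 to 6 are there at a start; the rules pass over those that are not, and their reading is None.
At some moment in a run one of bar1, bar2, bar3, bar4, bar5, bar6 may be knocked a few centimetres aside while the robot is not near it.
Once in a run the grip may slacken for a moment while it holds something.
It also fails if it takes over 210 s, if anything falls off the work surface, if the arm or the gripper's body presses on something with over 40 N, if the wrist force passes 120 N, or if a joint passes its speed limit or range.

## Working session

There is one attempt and no reset: what is moved stays moved. The work goes in short steps, Python scripts to look and compute and a tool call to move; the robot and the scene stay as the last step left them, time stands still between calls to the robot, and variables do not carry over. Pictures are saved under pics/ and viewed, at most 14 in all, crops included, and the job is handed in when it is done.

Besides the shell and the picture viewer there is one more tool, called after "Emit:" as a command line: name --argument value ..., lists and objects as JSON in quotes. step_arm: Moves the arm, as the interface text tells. Its arguments: {"type":"object","properties":{"motion":{"type":"array"}},"required":["motion"]}

```bash
mkdir -p pics; ls
cat > h.py <<'E'
from station import *
import numpy as np, cv2
def snap(n,f=None):
    s=snapshot(n)
    if f: cv2.imwrite('pics/'+f,cv2.cvtColor(s['image'],cv2.COLOR_RGB2BGR))
    return s
def ray(s,u,v):
    f=192/np.tan(np.radians(s['fov_y'])/2); P=np.array(s['pose'])
    x,y=u-s['cx'],v-s['cy']
    if s.get('fish'):
        r=np.hypot(x,y)+1e-9; t=r/f; d=np.array([x/r*np.sin(t),y/r*np.sin(t),np.cos(t)])
    else: d=np.array([x/f,y/f,1.])
    return P[:3,3],P[:3,:3]@(d/np.linalg.norm(d))
def plane(s,u,v,z):
    o,d=ray(s,u,v); return o+d*(z-o[2])/d[2]
def tri(a,b):
    (o1,d1),(o2,d2)=a,b
    t=np.linalg.lstsq(np.c_[d1,-d2],o2-o1,rcond=None)[0]
    p,q=o1+t[0]*d1,o2+t[1]*d2
    return (p+q)/2,np.linalg.norm(p-q)
def wsnap(f=None):
    s=snap('wrist',f); s['fish']=True; return s
E
python3 - <<'E'
from h import *
st=sense();print(st)
ims=[]
for n in('side','top','wrist'):
    s=snap(n);ims.append(cv2.cvtColor(s['image'],cv2.COLOR_RGB2BGR));print(n,s['fov_y'],s['cx'],s['cy'],np.round(s['pose'],3).tolist())
    cv2.imwrite(f'pics/{n}0.png',cv2.resize(ims[-1],(800,600),interpolation=cv2.INTER_CUBIC))
    cv2.imwrite(f'pics/raw_{n}0.png',ims[-1])
E
```

```text
pics
{'time_s': 0.0, 'joint_positions': array([-1.32049405,  0.61591542, -0.01262533,  1.42489789,  0.00811408,
        1.10341088, -0.04038594]), 'joint_velocities': array([-0.00013947, -0.00178349,  0.00107482,  0.00025381, -0.00059338,
        0.00132821, -0.00215164]), 'effort': array([-4.14663637e-04, -4.58931684e+01,  2.09100950e-01, -1.65741259e+01,
       -6.10169861e-02,  2.06285989e-02,  2.32262291e-04]), 'ee_pos': array([177.40494818, 624.49057324, 217.48397208]), 'eef_rot': array([[-9.61960002e-01,  2.73189526e-01, -6.61740634e-04],
       [ 2.73190324e-01,  9.61956768e-01, -2.49485241e-03],
       [-4.50016658e-05, -2.58072937e-03, -9.99996669e-01]]), 'ft_force': array([ 0.11423511, -0.55647823, -0.62616737]), 'torque': array([0.01328624, 0.01299653, 0.005172  ]), 'grip_force': 0.0, 'finger_gap': 93.11356910694356}
side 45.19011984271958 253.49041377065635 194.6892652259442 [[-0.978, 0.146, -0.15, 668.853], [0.209, 0.66, -0.722, 852.815], [-0.007, -0.737, -0.676, 898.894], [0.0, 0.0, 0.0, 1.0]]
top 45.030357707997275 250.99389141945974 199.1122015259194 [[0.002, -0.991, 0.13, 308.928], [-1.0, -0.001, 0.009, -18.595], [-0.008, -0.13, -0.991, 1599.062], [0.0, 0.0, 0.0, 1.0]]
wrist 65.70646984690485 254.73352044568716 182.49418777341313 [[0.273, 0.933, 0.235, 112.568], [0.962, -0.264, -0.07, 643.606], [-0.004, 0.245, -0.97, 384.386], [0.0, 0.0, 0.0, 1.0]]
```

View pics/side0.png

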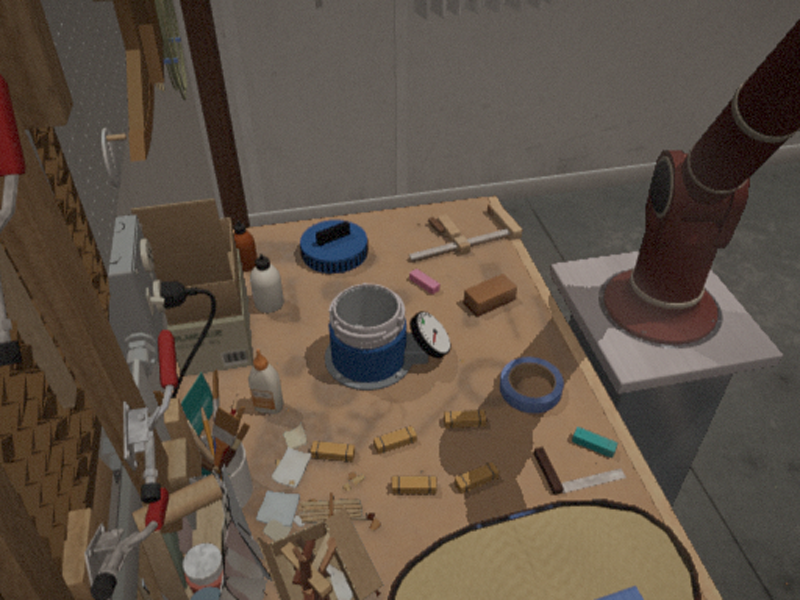

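View pics/top0.png

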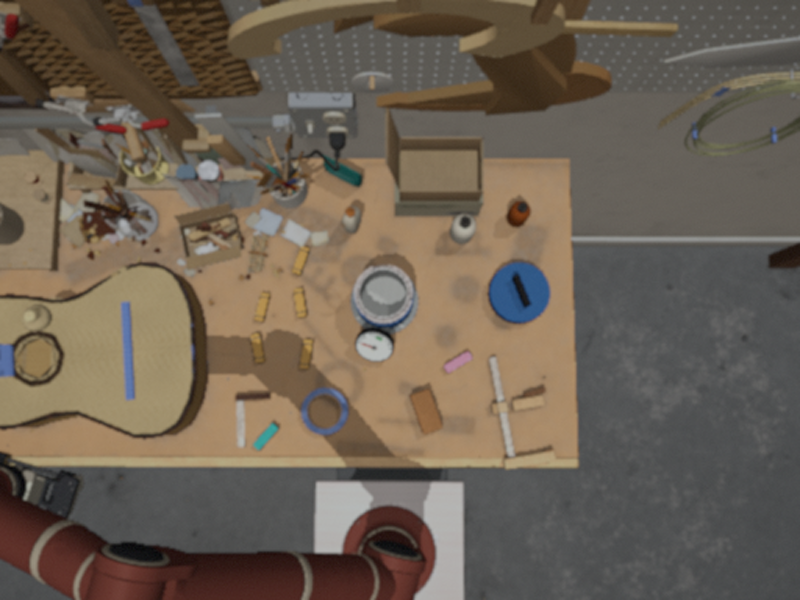

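The side view shows five brass bars (332,451), (395,438), (466,419), (413,485) and (477,478), plus pink (424,281) and turquoise (595,442) decoys. The pot is at (368,330) with its dial at (430,333), and the lid at (335,246). In the top view the bars are at (301,260), (300,302), (262,306), (257,348) and (306,353).

```bash
cat > seg.py <<'E'
from h import *
def brass(im,box,amin=60,amax=600):
    hsv=cv2.cvtColor(im,cv2.COLOR_RGB2HSV)
    m=cv2.inRange(hsv,(14,120,60),(30,255,255))
    m=cv2.morphologyEx(m,cv2.MORPH_CLOSE,np.ones((5,5)))
    x0,y0,x1,y1=box; k=np.zeros_like(m);k[y0:y1,x0:x1]=m[y0:y1,x0:x1]
    out=[]
    for c in cv2.findContours(k,cv2.RETR_EXTERNAL,cv2.CHAIN_APPROX_NONE)[0]:
        a=cv2.contourArea(c)
        if amin<a<amax: out.append((cv2.minAreaRect(c),a,c))
    return out
E
python3 - <<'E'
from seg import *
T=snap('top');S=snap('side')
for n,s,pts in(('T',T,[(301,260),(262,306),(230,306)]),('S',S,[(332,451),(413,485),(360,470)])):
    h=cv2.cvtColor(s['image'],cv2.COLOR_RGB2HSV)
    for u,v in pts: print(n,h[int(v/1.5625),int(u/1.5625)])
for n,s,b in(('T',T,(140,140,215,250)),('S',S,(180,240,330,330))):
    for r,a,c in brass(s['image'],b,20): print(n,np.round(r[0],1),np.round(r[1],1),round(r[2]),a, np.round(plane(s,*r[0],14)))
for n,s,b in(('T',T,(300,150,370,230)),('S',S,(180,120,250,180)),('T',T,(215,150,275,220)),('S',S,(200,170,270,250))):
    h=cv2.cvtColor(s['image'],cv2.COLOR_RGB2HSV)
    m=cv2.inRange(h,(100,110,20),(125,255,255));k=np.zeros_like(m);x0,y0,x1,y1=b;k[y0:y1,x0:x1]=m[y0:y1,x0:x1]
    c=max(cv2.findContours(k,0,1)[0],key=cv2.contourArea);print('blue',n,cv2.minAreaRect(c),cv2.fitEllipse(c))
for n,s in(('top',T),('side',S)):
  im=s['image'];b=(215,160,275,240) if n=='top' else (200,170,300,250)
  b2=(305,160,360,215) if n=='top' else (185,135,245,180)
  cs=[cv2.resize(cv2.cvtColor(im[q[1]:q[3],q[0]:q[2]],cv2.COLOR_RGB2BGR),(400,300),interpolation=cv2.INTER_CUBIC) for q in(b,b2)]
  globals()[n]=np.hstack(cs)
cv2.imwrite('pics/c1.png',np.vstack([top,side]))
E
```

```text
T [ 19 140 180]
T [ 19 141 181]
T [ 16  95 166]
S [ 18 139 158]
S [ 18 136 158]
S [ 14 105 148]
T [195.5 226.3] [ 6.5 19.5] 9 104.0 [423. 185.  14.]
T [164.5 222.5] [19.2  7. ] 76 110.5 [436. 292.  14.]
T [167.5 196. ] [ 5.8 19.2] 14 91.0 [528. 284.  14.]
T [191.6 193.2] [18.4  6.2] 82 92.0 [538. 201.  14.]
T [192.1 166.4] [ 5.8 18.4] 20 83.5 [632. 201.  14.]
S [264.5 310.5] [11. 29.] 90 287.0 [529. 286.  14.]
S [306.3 304.5] [20.  32.7] 56 356.0 [433. 291.  14.]
S [212.5 288.5] [27.5 11. ] 5 263.0 [633. 203.  14.]
S [252.5 281.4] [10.4 27.8] 72 254.0 [539. 203.  14.]
S [297.6 270.2] [15.6 27.4] 87 279.0 [426. 194.  14.]
blue T ((331.5, 186.5), (37.0, 37.0), 90.0) ((331.770263671875, 186.8858642578125), (36.70160675048828, 37.13640594482422), 39.16404342651367)
blue S ((213.33534240722656, 157.51829528808594), (32.24600601196289, 42.29528045654297), 83.6598129272461) ((213.79586791992188, 158.22886657714844), (31.033279418945312, 41.771175384521484), 84.88215637207031)
blue T ((246.7981414794922, 205.98426818847656), (5.004099369049072, 25.17935562133789), 83.1572265625) ((245.26873779296875, 191.39247131347656), (33.82028579711914, 35.562313079833984), 86.64628601074219)
blue S ((235.34902954101562, 226.2531280517578), (35.513126373291016, 48.05207061767578), 88.80650329589844) ((235.3245391845703, 222.4273223876953), (44.13047790527344, 47.101261138916016), 87.92073059082031)
```

View pics/c1.png

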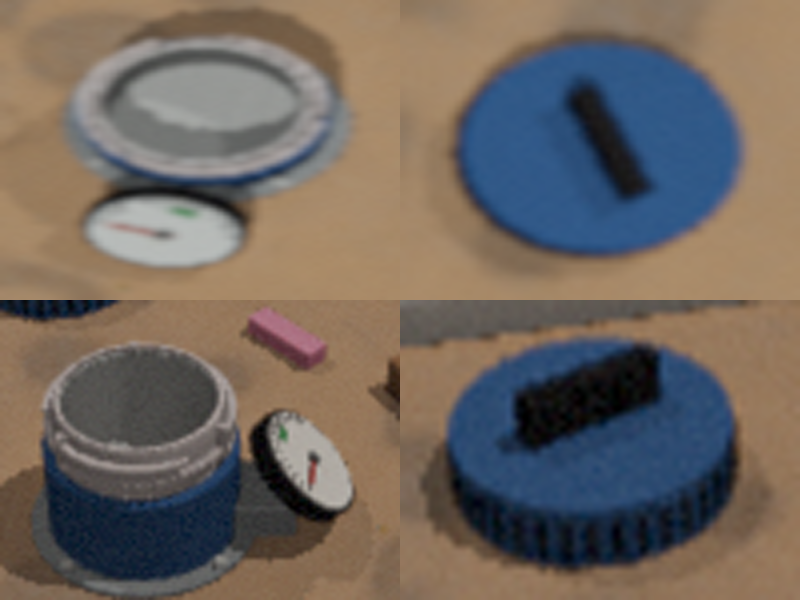

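The crop confirms the pot: open rim, red pointer at zero, green band a quarter turn clockwise. It also shows the blue lid with its black upright grip, and the pink block as a decoy. Both views agree on the five brass bars to within 5–10 mm. Next I go above them for a wrist look.

```bash
cat >> h.py <<'E'
def go(p,yaw=None):
    s=sense();R=np.array(s['eef_rot']);d=R.T@(np.array(p,float)-s['ee_pos'])/10
    y0=np.degrees(np.arctan2(R[1,0],R[0,0]))
    t=0 if yaw is None else -((yaw-y0+180)%360-180)
    print('at',np.round(s['ee_pos'],1),'yaw',round(y0,1),'q7',round(np.degrees(s['joint_positions'][6])),'-> dp',np.round(d,2),'turnz',round(t,1))
E
python3 -c "
from h import *
go([510,240,260],180)"
```

```text
at [177.5 624.9 218.1] yaw 164.1 q7 -2 -> dp [-42.5  -27.95  -4.16] turnz -15.9
```

Emit:
step_arm --motion '[{"dp": [0,0,-4.2],"turn": [0,0,0],"claw": -1},{"dp": [-42.5,-28,-4.2],"turn": [0,0,-16],"claw": -1},{"dp": [-42.5,-28,-4.2],"turn": [0,0,-16],"claw": -1},{"dp": [-42.5,-28,-4.2],"turn": [0,0,-16],"claw": -1},{"dp": [-42.5,-28,-4.2],"turn": [0,0,-16],"claw": -1},{"dp": [-42.5,-28,-4.2],"turn": [0,0,-16],"claw": -1},{"dp": [-42.5,-28,-4.2],"turn": [0,0,-16],"claw": -1},{"dp": [-42.5,-28,-4.2],"turn": [0,0,-16],"claw": -1},{"dp": [-42.5,-28,-4.2],"turn": [0,0,-16],"claw": -1},{"dp": [-42.5,-28,-4.2],"turn": [0,0,-16],"claw": -1}]'

```text
time_s: 1.08
ee_pos: [423.5, 339.4, 260.7]
eef_rot: [[-1.0, -0.003, 0.0], [-0.003, 1.0, 0.0], [-0.0, 0.0, -1.0]]
ft_force: [0.0, -0.2, -0.5]
finger_gap: 93.0
grip_force: 0.0
```

Emit:
step_arm --motion '[{"dp": [0,0,0],"turn": [0,0,0],"claw": -1},{"dp": [0,0,0],"turn": [0,0,0],"claw": -1},{"dp": [0,0,0],"turn": [0,0,0],"claw": -1},{"dp": [0,0,0],"turn": [0,0,0],"claw": -1}]'

```text
time_s: 1.42
ee_pos: [421.0, 342.9, 260.5]
eef_rot: [[-1.0, -0.006, -0.001], [-0.006, 1.0, 0.001], [0.001, 0.001, -1.0]]
ft_force: [-0.6, 0.1, 0.6]
finger_gap: 92.9
grip_force: 0.0
```

Run:
```python
from seg import *
s=wsnap('w1raw.png');go([510,240,260],180)
cv2.imwrite('pics/w1.png',cv2.resize(cv2.cvtColor(s['image'],cv2.COLOR_RGB2BGR),(800,600),interpolation=cv2.INTER_CUBIC))
print(np.round(s['pose'],2).tolist())
for r,a,c in brass(s['image'],(0,0,512,384),150,3000):
    b=np.array([plane(s,*p,14)[:2] for p in cv2.boxPoints(r)]);e=[b[1]-b[0],b[2]-b[1]]
    L=max(e,key=np.linalg.norm); print(np.round(r[0],1),a,np.round(plane(s,*r[0],14)),'size',np.round([np.linalg.norm(x) for x in e]),'yaw',round(np.degrees(np.arctan2(L[1],L[0]))))
```

```text
at [420.9 343.  260.5] yaw -179.6 q7 48 -> dp [ -8.84 -10.36   0.03] turnz 0.4
[[-0.01, 0.97, 0.24, 353.65], [1.0, 0.01, 0.0, 342.52], [0.0, 0.24, -0.97, 427.34], [0.0, 0.0, 0.0, 1.0]]
[424.9 261.1] 274.5 [601. 650.  14.] size [100.  39.] yaw -174
[331.3 191.8] 162.5 [471. 456.  14.] size [33. 46.] yaw 8
```

View pics/w1.png

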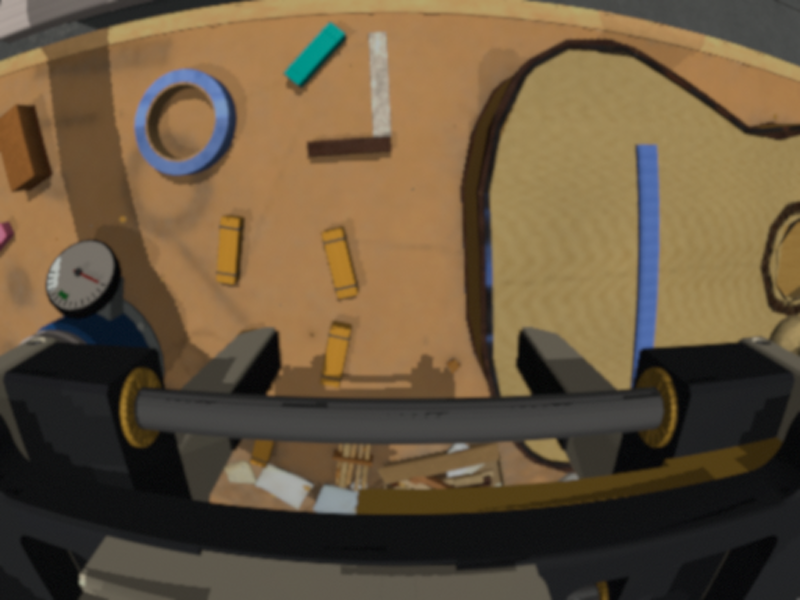

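The wrist picture shows three bars at (230,250), (340,263) and (337,353). The dial is at (82,278), and the gripper blocks the lower half. I move further out so the pot and the bars are both in the upper half.

Emit:
step_arm --motion '[{"dp": [-24,-20,0],"turn": [0,0,0],"claw": -1},{"dp": [-24,-20,0],"turn": [0,0,0],"claw": -1},{"dp": [-24,-20,0],"turn": [0,0,0],"claw": -1},{"dp": [-24,-20,0],"turn": [0,0,0],"claw": -1},{"dp": [-24,-20,0],"turn": [0,0,0],"claw": -1},{"dp": [-24,-20,0],"turn": [0,0,0],"claw": -1},{"dp": [-24,-20,0],"turn": [0,0,0],"claw": -1},{"dp": [-24,-20,0],"turn": [0,0,0],"claw": -1},{"dp": [-24,-20,0],"turn": [0,0,0],"claw": -1},{"dp": [-24,-20,0],"turn": [0,0,0],"claw": -1}]'

```text
time_s: 2.3
ee_pos: [663.0, 142.4, 259.6]
eef_rot: [[-1.0, -0.002, -0.001], [-0.002, 1.0, 0.0], [0.001, 0.0, -1.0]]
ft_force: [-0.2, 0.5, -0.1]
finger_gap: 92.7
grip_force: 0.0
```

Emit:
step_arm --motion '[{"dp": [0,0,0],"turn": [0,0,0],"claw": -1},{"dp": [0,0,0],"turn": [0,0,0],"claw": -1},{"dp": [0,0,0],"turn": [0,0,0],"claw": -1},{"dp": [0,0,0],"turn": [0,0,0],"claw": -1}]'

```text
time_s: 2.63
ee_pos: [662.2, 143.6, 261.0]
eef_rot: [[-1.0, -0.005, 0.0], [-0.005, 1.0, 0.001], [-0.0, 0.001, -1.0]]
ft_force: [-0.8, 0.5, 0.4]
finger_gap: 93.1
grip_force: 0.0
```

Run:
```python
from seg import *
s=wsnap('w2raw.png');go([510,240,260],180)
cv2.imwrite('pics/w2.png',cv2.resize(cv2.cvtColor(s['image'],cv2.COLOR_RGB2BGR),(800,600),interpolation=cv2.INTER_CUBIC))
import pickle;pickle.dump(s,open('w2.pkl','wb'))
im=cv2.cvtColor(cv2.imread('pics/w1raw.png'),cv2.COLOR_BGR2HSV)
for u,v in((340,263),(337,340),(230,250),(300,263),(280,320)): print(im[int(v/1.5625),int(u/1.5625)])
```

```text
at [662.4 143.  260.9] yaw -179.8 q7 76 -> dp [15.2   9.76  0.1 ] turnz 0.2
[ 19 193 177]
[ 18 186 169]
[ 18 194 176]
[ 15 132 166]
[ 16 135 164]
```

View pics/w2.png

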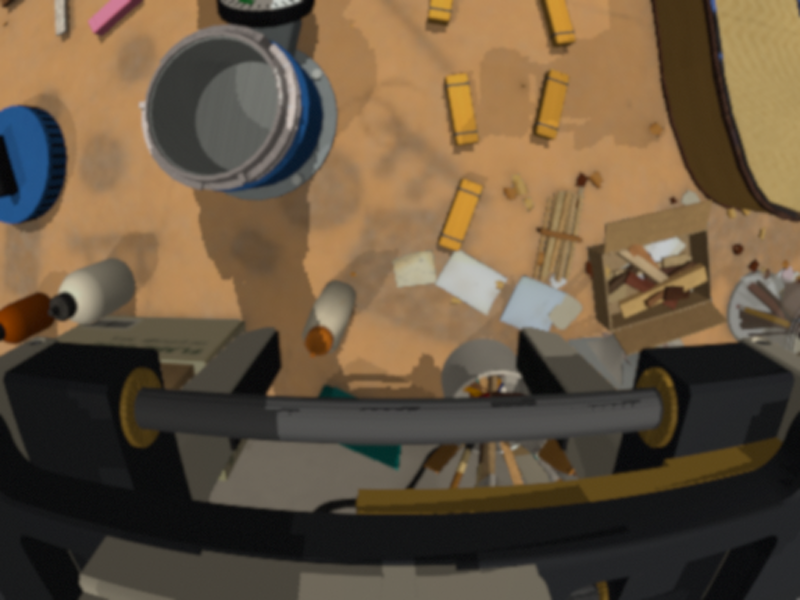

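The picture shows the pot rim at about (222,108) and five bars at (440,12), (558,20), (461,110), (551,105) and (461,214). The lid is cut off at the left near (20,165). The glue bottle is at (335,310) and the other bottles are at (100,290) and (25,315).

```bash
cat >> seg.py <<'E'
def bars(s,amin=150,amax=3000,box=(0,0,512,225)):
    h=cv2.cvtColor(s['image'],cv2.COLOR_RGB2HSV);m=cv2.inRange(h,(15,160,60),(25,255,255))
    m=cv2.morphologyEx(m,cv2.MORPH_CLOSE,np.ones((5,5)));x0,y0,x1,y1=box;k=np.zeros_like(m);k[y0:y1,x0:x1]=m[y0:y1,x0:x1]
    out=[]
    for c in cv2.findContours(k,cv2.RETR_EXTERNAL,cv2.CHAIN_APPROX_NONE)[0]:
        a=cv2.contourArea(c)
        if not amin<a<amax: continue
        w=np.array([plane(s,*p[0],16)[:2] for p in c],np.float32); r=cv2.minAreaRect(w);b=cv2.boxPoints(r);e=[b[1]-b[0],b[2]-b[1]];L=max(e,key=np.linalg.norm)
        q=cv2.minAreaRect(c)[0]
        print(np.round(q),'xy',np.round(r[0],1),'size',np.round(sorted(r[1])),'yaw',round(np.degrees(np.arctan2(L[1],L[0]))%180)); out.append((q,r[0]))
    return out
E
python3 - <<'E'
from seg import *
import pickle;from scipy.optimize import least_squares
s=pickle.load(open('w2.pkl','rb'));B=bars(s)
# triangulate against side view bars by nearest
S=snap('side');o=brass(S['image'],(180,240,330,330),20)
for q,p in B:
    r=min(o,key=lambda r:np.linalg.norm(plane(S,*r[0][0],14)[:2]-p));print('tri',np.round(tri(ray(s,*q),ray(S,*r[0][0])),1) if 0 else [np.round(x,1) for x in tri(ray(s,*q),ray(S,*r[0][0]))])
h=cv2.cvtColor(s['image'],cv2.COLOR_RGB2HSV);sub=h[10:130,85:205]
for u,v in((147,115),(165,160),(220,187),(245,180),(190,35),(155,85),(200,100)):print((u,v),h[int(v/1.5625),int(u/1.5625)])
cv2.imwrite('pics/c2.png',cv2.resize(cv2.cvtColor(s['image'][5:140,80:220],cv2.COLOR_RGB2BGR),(622,600),interpolation=cv2.INTER_CUBIC))
E
```

```text
[294. 137.] xy [633.1 198.2] size [21. 64.] yaw 160
[295.  69.] xy [537.9 198. ] size [21. 64.] yaw 9
[352.  67.] xy [528.3 281. ] size [22. 65.] yaw 168
[357.  13.] xy [447.1 290. ] size [25. 47.] yaw 13
[281.   7.] xy [446.2 179.3] size [20. 25.] yaw 173
tri [array([633.5, 199.2,   8.7]), np.float64(0.3)]
tri [array([537.5, 198.9,   8.8]), np.float64(0.5)]
tri [array([527.8, 283.2,   8.9]), np.float64(0.5)]
tri [array([440.9, 291.8,  10.2]), np.float64(6.4)]
tri [array([431.2, 179.8,   1.3]), np.float64(18.9)]
(147, 115) [15 27 94]
(165, 160) [ 14  25 112]
(220, 187) [ 13  24 127]
(245, 180) [ 12  23 109]
(190, 35) [ 13  81 154]
(155, 85) [30 13 78]
(200, 100) [30 12 85]
```

View pics/c2.png

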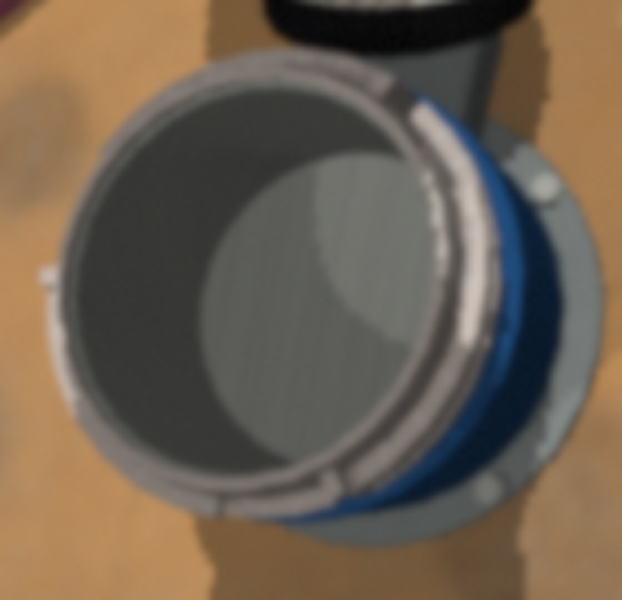

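The crop shows the rim's inner edge at left (72,310), top (270,85), right (442,250) and bottom (250,478). The cup is empty.

Run:
```python
from h import *
import pickle;from scipy.optimize import least_squares
s=pickle.load(open('w2.pkl','rb'))
P=[(72,310),(270,85),(442,250),(250,478),(120,155),(128,430),(408,145),(395,400)]
for z in(112,120,128):
    W=np.array([plane(s,80+u/4.443,5+v/4.443,z)[:2] for u,v in P])
    r=least_squares(lambda c:np.hypot(*(W-c[:2]).T)-c[2],[575,0,50]);print(z,np.round(r.x,1),np.round(r.fun,1))
W=np.array([plane(s,80+u/4.443,5+v/4.443,34)[:2] for u,v in[(200,310),(255,450),(213,250),(250,190),(330,155)]])
r=least_squares(lambda c:np.hypot(*(W-c).T)-49.5,[575,0]);print('floor',r.x,r.fun)
go([538,198,120],-171)
```

```text
112 [543.6  11.2  51.4] [ 0.1 -1.2 -0.2  0.   1.3 -1.   0.2  0.7]
120 [544.9  14.6  50.1] [ 0.1 -1.2 -0.2  0.   1.3 -0.9  0.2  0.6]
128 [546.2  17.9  48.8] [ 0.1 -1.2 -0.1  0.   1.2 -0.9  0.2  0.6]
floor [544.13609187  10.04526159] [-1.63687462  1.70159484 -0.53828333  1.86392341  0.29476168]
at [662.6 142.7 260.9] yaw -179.8 q7 76 -> dp [12.44  5.58 14.09] turnz -8.8
```

Emit:
step_arm --motion '[{"dp": [12.4,5.6,10],"turn": [0,0,-9],"claw": -0.2},{"dp": [12.4,5.6,10],"turn": [0,0,-9],"claw": -0.2},{"dp": [12.4,5.6,10],"turn": [0,0,-9],"claw": -0.2},{"dp": [12.4,5.6,10],"turn": [0,0,-9],"claw": -0.2},{"dp": [12.4,5.6,10],"turn": [0,0,-9],"claw": -0.2},{"dp": [12.4,5.6,18],"turn": [0,0,-9],"claw": -0.2},{"dp": [12.4,5.6,20],"turn": [0,0,-9],"claw": -0.2},{"dp": [12.4,5.6,20],"turn": [0,0,-9],"claw": -0.2},{"dp": [12.4,5.6,20],"turn": [0,0,-9],"claw": -0.2},{"dp": [12.4,5.6,20],"turn": [0,0,-9],"claw": -0.2}]'

```text
time_s: 3.57
ee_pos: [539.0, 197.5, 60.4]
eef_rot: [[-0.987, -0.159, -0.001], [-0.159, 0.987, -0.0], [0.001, -0.0, -1.0]]
ft_force: [-0.2, 0.2, 0.0]
finger_gap: 55.6
grip_force: 0.0
```

Run:
```python
from seg import *
go([538,198,5],-171)
s=wsnap('w3raw.png');bars(s,box=(0,0,512,384),amax=9000)
cv2.imwrite('pics/w3.png',s['image'][:,:,::-1])
```

```text
at [539.  197.5  60.4] yaw -170.9 q7 75 -> dp [0.09 0.07 5.54] turnz 0.1
[307. 306.] xy [626.8 277.5] size [ 50. 335.] yaw 99
[146. 266.] xy [613.8 114.8] size [18. 56.] yaw 179
[359. 226.] xy [553.1 285.1] size [ 40. 118.] yaw 8
[256. 198.] xy [537.5 198.1] size [20. 65.] yaw 10
[393.  90.] xy [437.3 287.3] size [26. 64.] yaw 13
[496. 112.] xy [422.2 413.8] size [ 55. 231.] yaw 14
[260.  43.] xy [423.3 182.6] size [20. 66.] yaw 172
```

View pics/w3.png

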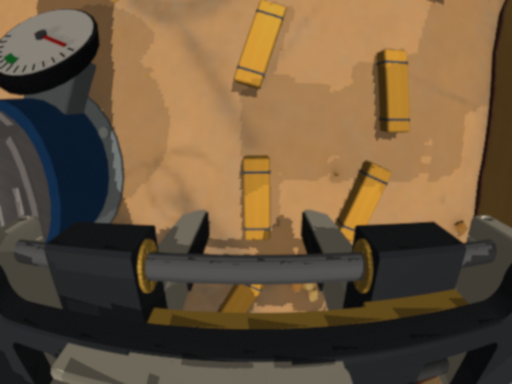

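The bar lies at (256,198), right between the fingers and undistorted. I descend, close and lift.

Emit:
step_arm --motion '[{"dp": [0.1,0,3],"turn": [0,0,0],"claw": -0.2},{"dp": [0.1,0,4.6],"turn": [0,0,0],"claw": -0.2},{"dp": [0.1,0,5.5],"turn": [0,0,0],"claw": -0.2},{"dp": [0.1,0,5.5],"turn": [0,0,0],"claw": -0.2},{"dp": [0.1,0,5.5],"turn": [0,0,0],"claw": 1},{"dp": [0.1,0,5.5],"turn": [0,0,0],"claw": 1},{"dp": [0.1,0,5.5],"turn": [0,0,0],"claw": 1},{"dp": [0.1,0,5.5],"turn": [0,0,0],"claw": 1},{"dp": [0.1,0,5.5],"turn": [0,0,0],"claw": 1},{"dp": [0.1,0,5.5],"turn": [0,0,0],"claw": 1}]'

```text
time_s: 4.45
ee_pos: [538.1, 197.7, 6.1]
eef_rot: [[-0.987, -0.159, 0.001], [-0.159, 0.987, 0.001], [-0.001, 0.001, -1.0]]
ft_force: [-0.2, 2.6, 1.8]
finger_gap: 20.6
grip_force: 1.0
```

Emit:
step_arm --motion '[{"dp": [0,0,-4],"turn": [0,0,0],"claw": 1},{"dp": [0,0,-8],"turn": [0,0,0],"claw": 1},{"dp": [0,0,-12],"turn": [0,0,0],"claw": 1},{"dp": [0,0,-15.5],"turn": [0,0,0],"claw": 1},{"dp": [0,0,-15.5],"turn": [0,0,0],"claw": 1},{"dp": [0,0,-15.5],"turn": [0,0,0],"claw": 1}]'

```text
time_s: 4.95
ee_pos: [538.7, 197.7, 162.5]
eef_rot: [[-0.987, -0.159, 0.004], [-0.159, 0.987, 0.002], [-0.004, 0.001, -1.0]]
ft_force: [-0.6, -0.1, -2.9]
finger_gap: 19.6
grip_force: 30.0
```

```bash
python3 -c "
from h import *
go([545,26,160],180);go([545,26,48],180);go([545,2,160],180);go([545,14,160],90)"
```

```text
at [538.7 197.7 162.5] yaw -170.9 q7 75 -> dp [  2.11 -17.05   0.22] turnz 9.1
at [538.7 197.7 162.5] yaw -170.9 q7 75 -> dp [  2.16 -17.06  11.42] turnz 9.1
at [538.7 197.7 162.5] yaw -170.9 q7 75 -> dp [  2.49 -19.42   0.22] turnz 9.1
at [538.7 197.7 162.5] yaw -170.9 q7 75 -> dp [  2.3  -18.24   0.22] turnz 99.1
```

Emit:
step_arm --motion '[{"dp": [2.1,-17.1,0.2],"turn": [0,0,9],"claw": 1},{"dp": [2.1,-17.1,0.2],"turn": [0,0,9],"claw": 1},{"dp": [2.1,-17.1,0.2],"turn": [0,0,9],"claw": 1},{"dp": [2.1,-17.1,0.2],"turn": [0,0,9],"claw": 1},{"dp": [2.1,-17.1,0.2],"turn": [0,0,9],"claw": 1},{"dp": [2.1,-17.1,0.2],"turn": [0,0,9],"claw": 1},{"dp": [2.1,-17.1,0.2],"turn": [0,0,9],"claw": 1},{"dp": [2.1,-17.1,0.2],"turn": [0,0,9],"claw": 1}]'

```text
time_s: 5.62
ee_pos: [543.4, 27.7, 157.3]
eef_rot: [[-1.0, -0.006, -0.003], [-0.006, 1.0, 0.002], [0.003, 0.002, -1.0]]
ft_force: [0.0, 1.0, -0.9]
finger_gap: 19.9
grip_force: 30.0
```

Run:
```python
from h import *
print(sense()['finger_gap']);go([545,26,50],180)
s=wsnap('w4.png')
```

```text
19.856299979453485
at [543.4  27.7 157.3] yaw -179.7 q7 85 -> dp [-0.19 -0.19 10.73] turnz 0.3
```

View pics/w4.png

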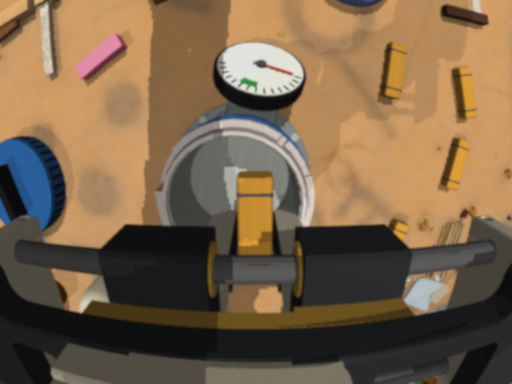

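The bar hangs at (255,212) inside the rim opening, which spans u 157–315. I lower and release.

Emit:
step_arm --motion '[{"dp": [-0.2,-0.2,3.5],"turn": [0,0,0],"claw": 1},{"dp": [-0.2,-0.2,7],"turn": [0,0,0],"claw": 1},{"dp": [-0.2,-0.2,9.5],"turn": [0,0,0],"claw": 1},{"dp": [-0.2,-0.2,10.7],"turn": [0,0,0],"claw": 1},{"dp": [-0.2,-0.2,10.7],"turn": [0,0,0],"claw": 1},{"dp": [-0.2,-0.2,10.7],"turn": [0,0,0],"claw": 0.3},{"dp": [-0.2,-0.2,10.7],"turn": [0,0,0],"claw": 0.3},{"dp": [-0.2,-0.2,10.7],"turn": [0,0,0],"claw": 0.3},{"dp": [-0.2,-0.2,7],"turn": [0,0,0],"claw": 0.3},{"dp": [-0.2,-0.2,3],"turn": [0,0,0],"claw": 0.3}]'

```text
time_s: 6.5
ee_pos: [544.9, 23.4, 128.5]
eef_rot: [[-1.0, -0.003, -0.004], [-0.003, 1.0, -0.0], [0.004, -0.0, -1.0]]
ft_force: [0.6, -0.1, 0.4]
finger_gap: 32.4
grip_force: 0.0
```

Emit:
step_arm --motion '[{"dp": [0,0,-3],"turn": [0,0,0],"claw": -0.2},{"dp": [0,0,-5],"turn": [0,0,0],"claw": -0.2},{"dp": [0,0,-5],"turn": [0,0,0],"claw": -0.2},{"dp": [0,0,-5],"turn": [0,0,0],"claw": -0.2}]'

```text
time_s: 6.83
ee_pos: [547.5, 23.4, 181.1]
eef_rot: [[-1.0, -0.003, 0.005], [-0.003, 1.0, 0.0], [-0.005, 0.0, -1.0]]
ft_force: [-0.1, -0.5, -0.5]
finger_gap: 53.6
grip_force: 0.0
```

```bash
cat > dial.py <<'E'
from h import *
def dial(s,box):
    x0,y0,x1,y1=box;im=s['image'][y0:y1,x0:x1];h=cv2.cvtColor(im,cv2.COLOR_RGB2HSV)
    red=cv2.inRange(h,(0,130,60),(8,255,255))|cv2.inRange(h,(172,130,60),(180,255,255));gr=cv2.inRange(h,(45,100,30),(85,255,255))
    f=lambda m:np.argwhere(m)[:,::-1]+[x0,y0]
    return f(red),f(gr)
E
python3 - <<'E'
from seg import *;from dial import *
go([425,184,60],172);go([528,283,60],168)
s=wsnap('w5.png');bars(s,box=(310,0,512,220))
r,g=dial(s,(190,10,330,130));print(len(r),len(g),r.mean(0),g.mean(0),r.min(0),r.max(0))
E
```

```text
at [547.5  23.4 181.1] yaw -179.8 q7 86 -> dp [12.27 16.09 12.05] turnz 8.2
at [547.5  23.4 181.1] yaw -179.8 q7 86 -> dp [ 1.94 25.96 12.11] turnz 12.2
[448. 156.] xy [527.1 278.3] size [30. 64.] yaw 167
[457.  88.] xy [437.5 285.4] size [30. 64.] yaw 13
[389.  67.] xy [423.9 180.4] size [24. 65.] yaw 172
[510.  90.] xy [420.4 402.8] size [ 17. 228.] yaw 2
31 48 [278.77419355  70.64516129] [253.54166667  78.79166667] [269  65] [288  76]
```

View pics/w5.png

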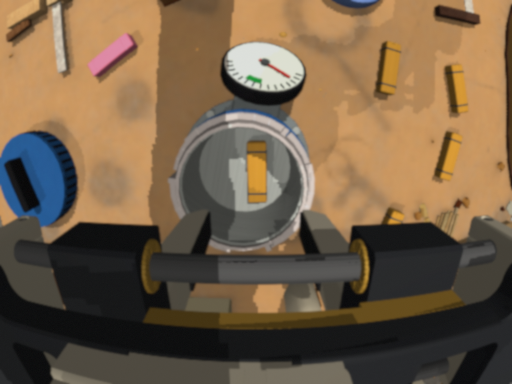

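Bar 1 lies flat in the cup at (257,171). The pointer has moved to about (288,76) around its pivot at (263,62), and the green band is at (254,79). Next is the bar at (528,282).

Emit:
step_arm --motion '[{"dp": [1.9,26,1],"turn": [0,0,12],"claw": -0.2},{"dp": [1.9,26,1],"turn": [0,0,12],"claw": -0.2},{"dp": [1.9,26,1],"turn": [0,0,12],"claw": -0.2},{"dp": [1.9,26,4],"turn": [0,0,12],"claw": -0.2},{"dp": [1.9,26,8],"turn": [0,0,12],"claw": -0.2},{"dp": [1.9,26,12],"turn": [0,0,12],"claw": -0.2},{"dp": [1.9,26,12],"turn": [0,0,12],"claw": -0.2},{"dp": [1.9,26,12],"turn": [0,0,12],"claw": -0.2},{"dp": [1.9,26,12],"turn": [0,0,12],"claw": -0.2},{"dp": [1.9,26,12],"turn": [0,0,12],"claw": -0.2}]'

```text
time_s: 7.72
ee_pos: [525.2, 282.6, 56.8]
eef_rot: [[-0.979, 0.204, -0.004], [0.204, 0.979, -0.003], [0.003, -0.003, -1.0]]
ft_force: [-0.5, 0.0, 0.5]
finger_gap: 56.0
grip_force: 0.0
```

Run:
```python
from seg import *
s=wsnap();bars(s,box=(150,0,420,245),amax=9000);go([528,282,5],168)
```

```text
[256. 203.] xy [527. 283.] size [19. 64.] yaw 168
[239.  81.] xy [436.9 289.6] size [20. 64.] yaw 13
[396.  84.] xy [457.8 419.8] size [ 43. 133.] yaw 179
at [526.9 281.7  58.3] yaw 168.1 q7 51 -> dp [-0.1   0.07  5.33] turnz 0.1
```

Emit:
step_arm --motion '[{"dp": [-0.1,0.1,3],"turn": [0,0,0],"claw": -0.2},{"dp": [-0.1,0.1,4.6],"turn": [0,0,0],"claw": -0.2},{"dp": [-0.1,0.1,5.3],"turn": [0,0,0],"claw": -0.2},{"dp": [-0.1,0.1,5.3],"turn": [0,0,0],"claw": -0.2},{"dp": [-0.1,0.1,5.3],"turn": [0,0,0],"claw": 1},{"dp": [-0.1,0.1,5.3],"turn": [0,0,0],"claw": 1},{"dp": [-0.1,0.1,5.3],"turn": [0,0,0],"claw": 1},{"dp": [-0.1,0.1,5.3],"turn": [0,0,0],"claw": 1},{"dp": [-0.1,0.1,5.3],"turn": [0,0,0],"claw": 1},{"dp": [-0.1,0.1,5.3],"turn": [0,0,0],"claw": 1}]'

```text
time_s: 8.6
ee_pos: [527.9, 283.7, 6.0]
eef_rot: [[-0.979, 0.205, 0.0], [0.205, 0.979, -0.0], [-0.0, -0.0, -1.0]]
ft_force: [0.2, -2.1, 1.1]
finger_gap: 20.6
grip_force: 1.0
```

Emit:
step_arm --motion '[{"dp": [0,0,-4],"turn": [0,0,0],"claw": 1},{"dp": [0,0,-8],"turn": [0,0,0],"claw": 1},{"dp": [0,0,-12],"turn": [0,0,0],"claw": 1},{"dp": [0,0,-16],"turn": [0,0,0],"claw": 1},{"dp": [0,0,-16],"turn": [0,0,0],"claw": 1}]'

```text
time_s: 9.02
ee_pos: [532.5, 286.4, 174.1]
eef_rot: [[-0.979, 0.206, 0.014], [0.206, 0.979, 0.008], [-0.012, 0.011, -1.0]]
ft_force: [1.3, 0.0, -1.0]
finger_gap: 20.3
grip_force: 3.0
```

Emit:
step_arm --motion '[{"dp": [-7.5,-27,0],"turn": [0,0,-12],"claw": 1},{"dp": [-7.5,-27,0],"turn": [0,0,-12],"claw": 1},{"dp": [-7.5,-27,0],"turn": [0,0,-12],"claw": 1},{"dp": [-7.5,-27,0],"turn": [0,0,-12],"claw": 1},{"dp": [-7.5,-27,0],"turn": [0,0,-12],"claw": 1},{"dp": [-7.5,-27,0],"turn": [0,0,-12],"claw": 1},{"dp": [-7.5,-27,0],"turn": [0,0,-12],"claw": 1},{"dp": [-7.5,-27,0],"turn": [0,0,-12],"claw": 1},{"dp": [-7.5,-27,0],"turn": [0,0,-12],"claw": 1},{"dp": [-7.5,-27,0],"turn": [0,0,-12],"claw": 1}]'

```text
time_s: 9.85
ee_pos: [545.2, 5.4, 165.0]
eef_rot: [[-1.0, -0.003, -0.001], [-0.003, 1.0, 0.001], [0.001, 0.001, -1.0]]
ft_force: [-0.0, 0.6, -1.2]
finger_gap: 19.8
grip_force: 30.0
```

```bash
python3 -c "
from h import *
print(sense()['finger_gap'],sense()['ft_force']);go([545,2,57],180)"
```

```text
19.79265392262981 [-0.02360057  0.5669029  -1.2034275 ]
at [545.2   5.4 165. ] yaw -179.8 q7 87 -> dp [ 1.00e-02 -3.50e-01  1.08e+01] turnz 0.2
```

Emit:
step_arm --motion '[{"dp": [0,-0.4,3.5],"turn": [0,0,0],"claw": 1},{"dp": [0,-0.4,7],"turn": [0,0,0],"claw": 1},{"dp": [0,-0.4,9.5],"turn": [0,0,0],"claw": 1},{"dp": [0,-0.4,10.8],"turn": [0,0,0],"claw": 1},{"dp": [0,-0.4,10.8],"turn": [0,0,0],"claw": 1},{"dp": [0,-0.4,10.8],"turn": [0,0,0],"claw": 0.3},{"dp": [0,-0.4,10.8],"turn": [0,0,0],"claw": 0.3},{"dp": [0,-0.4,10.8],"turn": [0,0,0],"claw": 0.3},{"dp": [0,-0.4,7],"turn": [0,0,0],"claw": 0.3},{"dp": [0,-0.4,3],"turn": [0,0,0],"claw": 0.3}]'

```text
time_s: 10.68
ee_pos: [544.5, 0.5, 135.7]
eef_rot: [[-1.0, -0.003, -0.004], [-0.003, 1.0, -0.0], [0.004, -0.0, -1.0]]
ft_force: [1.7, -0.2, 0.3]
finger_gap: 32.4
grip_force: 0.0
```

Emit:
step_arm --motion '[{"dp": [0,0,-3],"turn": [0,0,0],"claw": -0.2},{"dp": [0,0,-5],"turn": [0,0,0],"claw": -0.2},{"dp": [0,0,-5],"turn": [0,0,0],"claw": -0.2},{"dp": [0,0,-5],"turn": [0,0,0],"claw": -0.2}]'

```text
time_s: 11.02
ee_pos: [546.9, 0.5, 188.1]
eef_rot: [[-1.0, -0.003, 0.005], [-0.003, 1.0, 0.0], [-0.005, 0.0, -1.0]]
ft_force: [0.3, -0.7, -0.9]
finger_gap: 53.7
grip_force: 0.0
```

Run:
```python
from seg import *;from dial import *
s=wsnap('w6.png');bars(s,box=(190,0,512,220))
r,g=dial(s,(180,10,340,130));print(len(r),len(g),r.mean(0),g.mean(0),r.min(0),r.max(0))
go([437,289,150],193);go([437,289,60],193)
```

```text
[406. 213.] xy [607.2 202.6] size [17. 30.] yaw 88
[268. 170.] xy [551.9  15.8] size [44. 68.] yaw 180
[466.  91.] xy [437.4 285.3] size [31. 63.] yaw 14
[402.  70.] xy [423.9 180. ] size [25. 65.] yaw 172
32 39 [296.84375  74.125  ] [278.56410256  80.33333333] [290  67] [304  82]
at [5.458e+02 4.000e-01 1.864e+02] yaw -179.8 q7 88 -> dp [10.8  28.89  3.63] turnz -12.8
at [5.458e+02 4.000e-01 1.864e+02] yaw -179.8 q7 88 -> dp [10.82 28.88 12.63] turnz -12.8
```

Emit:
step_arm --motion '[{"dp": [12.2,18.2,1],"turn": [0,0,8],"claw": -0.2},{"dp": [12.2,18.2,1],"turn": [0,0,8],"claw": -0.2},{"dp": [12.2,18.2,1],"turn": [0,0,8],"claw": -0.2},{"dp": [12.2,18.2,4],"turn": [0,0,8],"claw": -0.2},{"dp": [12.2,18.2,8],"turn": [0,0,8],"claw": -0.2},{"dp": [12.2,18.2,12.5],"turn": [0,0,8],"claw": -0.2},{"dp": [12.2,18.2,12.5],"turn": [0,0,8],"claw": -0.2},{"dp": [12.2,18.2,12.5],"turn": [0,0,8],"claw": -0.2},{"dp": [12.2,18.2,12.5],"turn": [0,0,8],"claw": -0.2},{"dp": [12.2,18.2,12.5],"turn": [0,0,8],"claw": -0.2}]'

```text
time_s: 11.9
ee_pos: [424.4, 181.2, 61.3]
eef_rot: [[-0.99, 0.138, 0.001], [0.138, 0.99, -0.0], [-0.001, -0.0, -1.0]]
ft_force: [0.0, -0.1, 0.3]
finger_gap: 55.9
grip_force: 0.0
```

Run:
```python
from seg import *
s=wsnap();bars(s,box=(150,0,420,245),amax=9000);go([424,182,5],172)
```

```text
[257. 197.] xy [423.2 183. ] size [19. 65.] yaw 172
[388. 191.] xy [434.2 287.5] size [24. 65.] yaw 13
at [425.1 181.2  62. ] yaw 172.0 q7 57 -> dp [0.14 0.06 5.7 ] turnz 0.0
```

Emit:
step_arm --motion '[{"dp": [0.1,0.1,3],"turn": [0,0,0],"claw": -0.2},{"dp": [0.1,0.1,4.6],"turn": [0,0,0],"claw": -0.2},{"dp": [0.1,0.1,5.6],"turn": [0,0,0],"claw": -0.2},{"dp": [0.1,0.1,5.6],"turn": [0,0,0],"claw": 1},{"dp": [0.1,0.1,5.6],"turn": [0,0,0],"claw": 1},{"dp": [0.1,0.1,5.6],"turn": [0,0,0],"claw": 1},{"dp": [0.1,0.1,5.6],"turn": [0,0,0],"claw": 1},{"dp": [0.1,0.1,5.6],"turn": [0,0,0],"claw": 1},{"dp": [0.1,0.1,5.6],"turn": [0,0,0],"claw": 1},{"dp": [0.1,0.1,5.6],"turn": [0,0,0],"claw": 1}]'

```text
time_s: 12.78
ee_pos: [422.8, 183.2, 5.2]
eef_rot: [[-0.991, 0.137, 0.001], [0.137, 0.991, 0.0], [-0.001, 0.0, -1.0]]
ft_force: [-0.8, -0.4, 4.3]
finger_gap: 19.6
grip_force: 30.0
```

Emit:
step_arm --motion '[{"dp": [0,0,0],"turn": [0,0,0],"claw": 1},{"dp": [0,0,-4],"turn": [0,0,0],"claw": 1},{"dp": [0,0,-8],"turn": [0,0,0],"claw": 1},{"dp": [0,0,-12],"turn": [0,0,0],"claw": 1},{"dp": [0,0,-16],"turn": [0,0,0],"claw": 1},{"dp": [0,0,-16],"turn": [0,0,0],"claw": 1}]'

```text
time_s: 13.28
ee_pos: [426.5, 184.9, 170.9]
eef_rot: [[-0.991, 0.137, 0.013], [0.137, 0.991, 0.006], [-0.012, 0.008, -1.0]]
ft_force: [0.3, 0.9, -2.1]
finger_gap: 19.8
grip_force: 30.0
```

Emit:
step_arm --motion '[{"dp": [-14.1,-13.8,0],"turn": [0,0,-8],"claw": 1},{"dp": [-14.1,-13.8,0],"turn": [0,0,-8],"claw": 1},{"dp": [-14.1,-13.8,0],"turn": [0,0,-8],"claw": 1},{"dp": [-14.1,-13.8,0],"turn": [0,0,-8],"claw": 1},{"dp": [-14.1,-13.8,0],"turn": [0,0,-8],"claw": 1},{"dp": [-14.1,-13.8,0],"turn": [0,0,-8],"claw": 1},{"dp": [-14.1,-13.8,0],"turn": [0,0,-8],"claw": 1},{"dp": [-14.1,-13.8,0],"turn": [0,0,-8],"claw": 1}]'

```text
time_s: 13.95
ee_pos: [541.9, 28.0, 163.4]
eef_rot: [[-1.0, -0.003, -0.003], [-0.003, 1.0, 0.001], [0.003, 0.001, -1.0]]
ft_force: [-1.4, -0.1, -1.5]
finger_gap: 20.0
grip_force: 30.0
```

```bash
python3 -c "
from h import *
print(sense()['finger_gap'],sense()['ft_force']);go([545,26,60],180)"
```

```text
19.991694993950098 [-1.38808061 -0.0951426  -1.49244345]
at [541.9  28.  163.4] yaw -179.8 q7 85 -> dp [-0.34 -0.21 10.34] turnz 0.2
```

Emit:
step_arm --motion '[{"dp": [-0.2,-0.2,3.5],"turn": [0,0,0],"claw": 1},{"dp": [-0.2,-0.2,7],"turn": [0,0,0],"claw": 1},{"dp": [-0.2,-0.2,9.3],"turn": [0,0,0],"claw": 1},{"dp": [-0.2,-0.2,10.3],"turn": [0,0,0],"claw": 1},{"dp": [-0.2,-0.2,10.3],"turn": [0,0,0],"claw": 1},{"dp": [-0.2,-0.2,10.3],"turn": [0,0,0],"claw": 0.3},{"dp": [-0.2,-0.2,10.3],"turn": [0,0,0],"claw": 0.3},{"dp": [-0.2,-0.2,10.3],"turn": [0,0,0],"claw": 0.3},{"dp": [-0.2,-0.2,7],"turn": [0,0,0],"claw": 0.3},{"dp": [-0.2,-0.2,3],"turn": [0,0,0],"claw": 0.3}]'

```text
time_s: 14.78
ee_pos: [543.6, 25.1, 134.3]
eef_rot: [[-1.0, -0.003, -0.005], [-0.003, 1.0, -0.0], [0.005, -0.0, -1.0]]
ft_force: [0.6, 0.2, 0.2]
finger_gap: 32.4
grip_force: 0.0
```

Emit:
step_arm --motion '[{"dp": [0,0,-3],"turn": [0,0,0],"claw": -0.2},{"dp": [0,0,-5],"turn": [0,0,0],"claw": -0.2},{"dp": [0,0,-5],"turn": [0,0,0],"claw": -0.2},{"dp": [0,0,-5],"turn": [0,0,0],"claw": -0.2}]'

```text
time_s: 15.12
ee_pos: [546.4, 25.2, 187.1]
eef_rot: [[-1.0, -0.002, 0.006], [-0.002, 1.0, 0.0], [-0.006, 0.0, -1.0]]
ft_force: [0.3, 1.5, -0.2]
finger_gap: 53.7
grip_force: 0.0
```

Run:
```python
from seg import *;from dial import *
s=wsnap('w7.png');bars(s,box=(190,0,512,220))
r,g=dial(s,(180,10,340,130));print(len(r),len(g),r.mean(0),g.mean(0),r.min(0),r.max(0))
go([437,289,60],193)
```

```text
[245. 174.] xy [555.1  13.9] size [46. 76.] yaw 180
[453.  89.] xy [437.5 285.6] size [30. 64.] yaw 13
[508.  97.] xy [428.4 411. ] size [ 32. 287.] yaw 3
34 44 [265.55882353  74.23529412] [252.06818182  80.65909091] [263  66] [268  82]
at [545.3  25.1 185.4] yaw -179.9 q7 85 -> dp [10.78 26.41 12.53] turnz -12.9
```

View pics/w7.png

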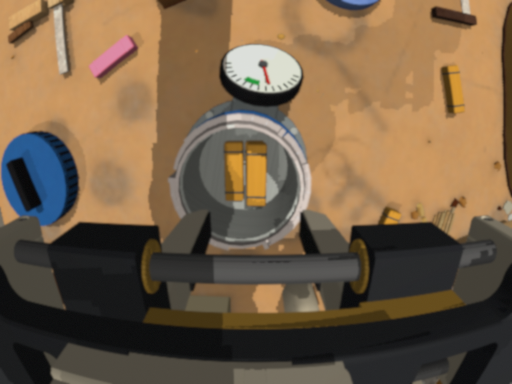

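Three bars are in: two side by side at (236,171) and (257,174), with the third on top of the right one. The pointer is just short of the green band. I fetch the bar at (437,288).

Emit:
step_arm --motion '[{"dp": [10.8,26.4,1],"turn": [0,0,-13],"claw": -0.2},{"dp": [10.8,26.4,1],"turn": [0,0,-13],"claw": -0.2},{"dp": [10.8,26.4,1],"turn": [0,0,-13],"claw": -0.2},{"dp": [10.8,26.4,4],"turn": [0,0,-13],"claw": -0.2},{"dp": [10.8,26.4,8],"turn": [0,0,-13],"claw": -0.2},{"dp": [10.8,26.4,12.5],"turn": [0,0,-13],"claw": -0.2},{"dp": [10.8,26.4,12.5],"turn": [0,0,-13],"claw": -0.2},{"dp": [10.8,26.4,12.5],"turn": [0,0,-13],"claw": -0.2},{"dp": [10.8,26.4,12.5],"turn": [0,0,-13],"claw": -0.2},{"dp": [10.8,26.4,12.5],"turn": [0,0,-13],"claw": -0.2}]'

```text
time_s: 16.0
ee_pos: [433.4, 289.4, 56.7]
eef_rot: [[-0.973, -0.232, -0.006], [-0.232, 0.973, -0.003], [0.007, -0.002, -1.0]]
ft_force: [0.2, 0.1, 0.6]
finger_gap: 55.9
grip_force: 0.0
```

Run:
```python
from seg import *
s=wsnap();bars(s,box=(150,0,420,245),amax=9000);go([437,289,5],193)
```

```text
[254. 204.] xy [435.2 289.4] size [20. 63.] yaw 13
[406. 178.] xy [389.2 401.6] size [26. 73.] yaw 21
at [435.5 288.3  58.1] yaw -166.8 q7 64 -> dp [-0.18  0.05  5.31] turnz 0.2
```

Emit:
step_arm --motion '[{"dp": [-0.1,0.1,3],"turn": [0,0,0],"claw": -0.2},{"dp": [-0.1,0.1,4.6],"turn": [0,0,0],"claw": -0.2},{"dp": [-0.1,0.1,5.3],"turn": [0,0,0],"claw": -0.2},{"dp": [-0.1,0.1,5.3],"turn": [0,0,0],"claw": 1},{"dp": [-0.1,0.1,5.3],"turn": [0,0,0],"claw": 1},{"dp": [-0.1,0.1,5.3],"turn": [0,0,0],"claw": 1},{"dp": [-0.1,0.1,5.3],"turn": [0,0,0],"claw": 1},{"dp": [-0.1,0.1,5.3],"turn": [0,0,0],"claw": 1},{"dp": [-0.1,0.1,5.3],"turn": [0,0,0],"claw": 1},{"dp": [-0.1,0.1,5.3],"turn": [0,0,0],"claw": 1}]'

```text
time_s: 16.88
ee_pos: [437.7, 290.3, 7.3]
eef_rot: [[-0.974, -0.227, 0.001], [-0.227, 0.974, 0.001], [-0.001, 0.0, -1.0]]
ft_force: [-0.9, -0.4, 4.1]
finger_gap: 19.5
grip_force: 30.0
```

Emit:
step_arm --motion '[{"dp": [0,0,0],"turn": [0,0,0],"claw": 1},{"dp": [0,0,-4],"turn": [0,0,0],"claw": 1},{"dp": [0,0,-8],"turn": [0,0,0],"claw": 1},{"dp": [0,0,-12],"turn": [0,0,0],"claw": 1},{"dp": [0,0,-16],"turn": [0,0,0],"claw": 1},{"dp": [0,0,-16],"turn": [0,0,0],"claw": 1}]'

```text
time_s: 17.38
ee_pos: [441.2, 292.9, 173.7]
eef_rot: [[-0.974, -0.227, 0.012], [-0.227, 0.974, 0.009], [-0.014, 0.006, -1.0]]
ft_force: [0.6, 0.5, -1.9]
finger_gap: 19.8
grip_force: 30.0
```

Emit:
step_arm --motion '[{"dp": [-4,-30.5,0],"turn": [0,0,13],"claw": 1},{"dp": [-4,-30.5,0],"turn": [0,0,13],"claw": 1},{"dp": [-4,-30.5,0],"turn": [0,0,13],"claw": 1},{"dp": [-4,-30.5,0],"turn": [0,0,13],"claw": 1},{"dp": [-4,-30.5,0],"turn": [0,0,13],"claw": 1},{"dp": [-4,-30.5,0],"turn": [0,0,13],"claw": 1},{"dp": [-4,-30.5,0],"turn": [0,0,13],"claw": 1},{"dp": [-4,-30.5,0],"turn": [0,0,13],"claw": 1},{"dp": [-4,-30.5,0],"turn": [0,0,13],"claw": 1},{"dp": [-4,-30.5,0],"turn": [0,0,13],"claw": 1}]'

```text
time_s: 18.22
ee_pos: [544.9, 1.2, 165.4]
eef_rot: [[-1.0, 0.0, -0.002], [0.0, 1.0, 0.0], [0.002, 0.0, -1.0]]
ft_force: [-0.2, 0.5, -1.0]
finger_gap: 19.7
grip_force: 30.0
```

```bash
python3 -c "
from h import *
print(sense()['finger_gap'],sense()['ft_force']);go([545,1,70],180)"
```

```text
19.690699794179114 [-0.20914538  0.50406808 -0.98316515]
at [544.9   1.2 165.4] yaw 180.0 q7 88 -> dp [-0.03 -0.02  9.54] turnz -0.0
```

Emit:
step_arm --motion '[{"dp": [0,0,3.5],"turn": [0,0,0],"claw": 1},{"dp": [0,0,7],"turn": [0,0,0],"claw": 1},{"dp": [0,0,9],"turn": [0,0,0],"claw": 1},{"dp": [0,0,9.5],"turn": [0,0,0],"claw": 1},{"dp": [0,0,9.5],"turn": [0,0,0],"claw": 1},{"dp": [0,0,9.5],"turn": [0,0,0],"claw": 0.3},{"dp": [0,0,9.5],"turn": [0,0,0],"claw": 0.3},{"dp": [0,0,9.5],"turn": [0,0,0],"claw": 0.3},{"dp": [0,0,6],"turn": [0,0,0],"claw": 0.3},{"dp": [0,0,2],"turn": [0,0,0],"claw": 0.3}]'

```text
time_s: 19.05
ee_pos: [544.1, 2.2, 146.4]
eef_rot: [[-1.0, -0.003, -0.005], [-0.003, 1.0, -0.0], [0.005, -0.0, -1.0]]
ft_force: [0.5, 0.2, -0.1]
finger_gap: 32.6
grip_force: 0.0
```

Emit:
step_arm --motion '[{"dp": [0,0,-3],"turn": [0,0,0],"claw": -0.2},{"dp": [0,1,-5],"turn": [0,0,0],"claw": -0.2},{"dp": [0,1,-5],"turn": [0,0,0],"claw": -0.2},{"dp": [0,1,-5],"turn": [0,0,0],"claw": -0.2},{"dp": [0,1,-5],"turn": [0,0,0],"claw": -0.2},{"dp": [0,1,-5],"turn": [0,0,0],"claw": -0.2},{"dp": [0,1,-5],"turn": [0,0,0],"claw": -0.2}]'

```text
time_s: 19.63
ee_pos: [544.8, 11.6, 195.3]
eef_rot: [[-1.0, -0.002, -0.003], [-0.002, 1.0, -0.0], [0.003, -0.0, -1.0]]
ft_force: [0.0, 0.4, -0.2]
finger_gap: 55.7
grip_force: 0.0
```

Run:
```python
from seg import *;from dial import *
s=wsnap('w8.png');bars(s,box=(190,0,512,220))
r,g=dial(s,(180,10,340,130));print(len(r),len(g),r.mean(0),g.mean(0),r.min(0),r.max(0))
A=cv2.resize(s['image'][30:220,170:330],(500,594),interpolation=cv2.INTER_CUBIC)
S=snap('side');B=cv2.resize(S['image'][170:250,200:300],(300,240),interpolation=cv2.INTER_CUBIC)
C=np.zeros((594,800,3),np.uint8);C[:,:500]=A;C[:240,500:]=B
D=cv2.resize(S['image'][190:235,255:300],(300,300),interpolation=cv2.INTER_CUBIC);C[260:560,500:]=D
cv2.imwrite('pics/c8.png',C[:,:,::-1])
```

```text
[258. 174.] xy [554.3  15.4] size [48. 74.] yaw 0
[508.  97.] xy [424.2 407.3] size [ 26. 267.] yaw 2
24 32 [273.70833333  77.45833333] [265.125   83.8125] [272  70] [276  85]
```

View pics/c8.png

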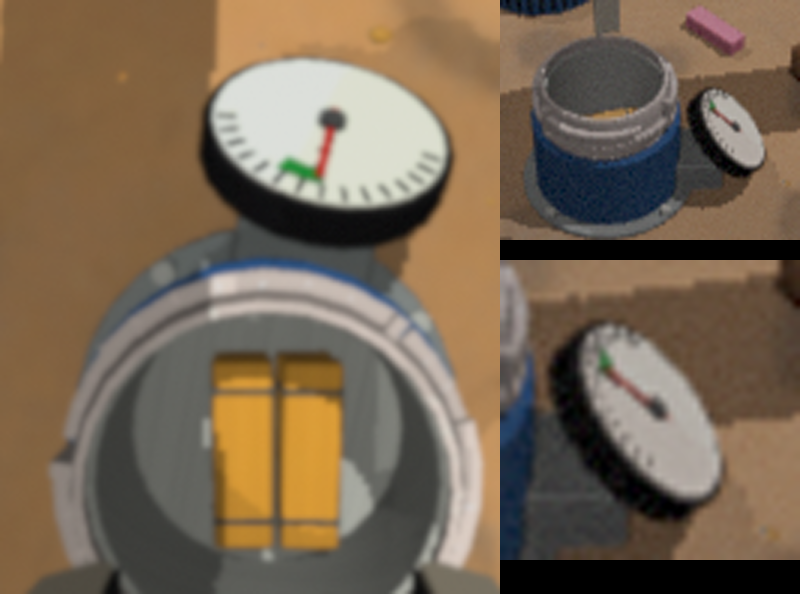

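Four bars lie in two flat layers. The pointer tip, at (320,176) in the crop, is at the near edge of the green band. I take a closer look to be sure.

Emit:
step_arm --motion '[{"dp": [8,0,3],"turn": [0,0,0],"claw": -0.2},{"dp": [8,0,6],"turn": [0,0,0],"claw": -0.2},{"dp": [8,0,6.5],"turn": [0,0,0],"claw": -0.2},{"dp": [8,0,6.5],"turn": [0,0,0],"claw": -0.2},{"dp": [8,0,6.5],"turn": [0,0,0],"claw": -0.2},{"dp": [8,0,6.5],"turn": [0,0,0],"claw": -0.2},{"dp": [8,0,6.5],"turn": [0,0,0],"claw": -0.2}]'

```text
time_s: 20.32
ee_pos: [468.5, 12.0, 132.8]
eef_rot: [[-1.0, -0.002, 0.004], [-0.002, 1.0, 0.0], [-0.004, 0.0, -1.0]]
ft_force: [-0.7, 0.0, 0.2]
finger_gap: 55.8
grip_force: 0.0
```

```bash
cat > dial2.py <<'E'
from dial import *
s=wsnap('w9.png');im=s['image']
h=cv2.cvtColor(im,cv2.COLOR_RGB2HSV)
m=cv2.inRange(h,(0,0,150),(180,70,255));m[225:]=0
m=cv2.morphologyEx(m,cv2.MORPH_CLOSE,np.ones((9,9)))
c=max(cv2.findContours(m,0,1)[0],key=cv2.contourArea);c=cv2.convexHull(c);(ex,ey),(d1,d2),an=E=cv2.fitEllipse(c);print(np.round([ex,ey,d1,d2,an],1))
x0,y0,x1,y1=[int(v) for v in(ex-d2/2,ey-d2/2,ex+d2/2,ey+d2/2)];x0=max(x0,0);y0=max(y0,0)
r,g=dial(s,(x0,y0,x1,y1))
a=np.radians(an);Rm=np.array([[np.cos(a),np.sin(a)],[-np.sin(a),np.cos(a)]])
def ang(p):
    q=(Rm@(np.atleast_2d(p)-[ex,ey]).T).T/[d1/2,d2/2]; q=q@Rm
    return np.degrees(np.arctan2(q[:,1],q[:,0])),np.hypot(*q.T)
ar,rr=ang(r);ag,rg=ang(g)
k=rr>.3;print('ptr n',k.sum(),'ang',np.round([np.median(ar[k]),ar[k].min(),ar[k].max()],1),'r',np.round(rr.max(),2))
ags=np.sort(ag);print('green n',len(ag),np.round([ags[0],ags[1],ags[-2],ags[-1]],1),'r',np.round([rg.min(),rg.max()],2))
print('sep ptr->far green edge (rad)',np.round(np.radians(ags[-1]-np.median(ar[k])),2))
cv2.imwrite('pics/c9.png',cv2.resize(im[y0:y1,x0:x1,::-1],(600,600*(y1-y0)//(x1-x0)),interpolation=cv2.INTER_CUBIC))
E
python3 dial2.py; python3 -c "
from h import *
go([470,14,130],180)"
```

```text
[278.4 155.   74.3  92.9 109.5]
ptr n 32 ang [ 99.9  95.3 103.9] r 0.67
green n 81 [101.6 103.3 129.6 129.6] r [0.57 0.73]
sep ptr->far green edge (rad) 0.52
at [468.1  12.  132.7] yaw -179.9 q7 86 -> dp [-0.19  0.2   0.27] turnz 0.1
```

View pics/c9.png

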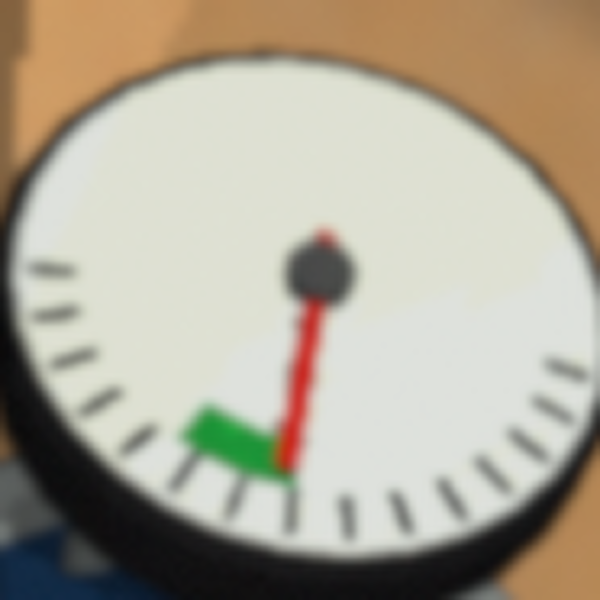

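The close view shows 15 ticks, from (568,370) round to (52,270). The hub is at (320,273), the pointer tip at (286,470), and the green runs from (292,478) to (195,425). I fit the tick ring to get the actual angle.

Run:
```python
import numpy as np
from scipy.optimize import least_squares
T=np.array([(568,370),(552,410),(527,445),(493,475),(452,500),(402,512),(348,515),(292,512),(237,497),(185,472),(140,440),(100,403),(73,358),(55,313),(52,270)],float)
th=np.arange(15)*.2;X=np.c_[np.cos(th),np.sin(th),np.ones(15)]
A,res,_,_=np.linalg.lstsq(X,T,rcond=None);print('affine resid',np.round(np.abs(X@A-T).max(),1),'centre',A[2])
# projective
P=X
def H(p,X): 
    M=np.r_[p,1].reshape(3,3);q=X@M.T;return q[:,:2]/q[:,2:]
p0=np.array([A[0,0],A[1,0],A[2,0],A[0,1],A[1,1],A[2,1],0,0])
r=least_squares(lambda p:(H(p,X)-T).ravel(),p0,x_scale=np.abs(p0)+.01);M=np.r_[r.x,1].reshape(3,3);print('hom resid',np.abs(r.fun).max(),'centre',M[:2,2])
inv=lambda u:(lambda q:q[:2]/q[2])(np.linalg.inv(M)@np.r_[u,1])
ang=lambda d:np.arctan2(d[1],d[0])
hub,tip,mid=np.array((320,273.)),(286,470.),(303,375.)
for n,(a,b) in{'hub-tip':(hub,tip),'tail-tip':((326,236),tip),'mid-tip':(mid,tip)}.items():
    d=inv(b)-inv(a);print(n,ang(d))
print('hub local',inv(hub),'tip from centre',ang(inv(tip)))
for g in((294,480),(280,440),(182,437),(207,407)):print('green',ang(inv(g)),np.hypot(*inv(g)))
```

```text
affine resid 8.2 centre [311.85429066 278.48015218]
hom resid 2.2119932947142615 centre [318.67930321 284.82780013]
hub-tip 1.4430828362969919
tail-tip 1.4417183622666507
mid-tip 1.4483362673220377
hub local [-0.00988118 -0.05580536] tip from centre 1.4462999452432814
green 1.4072470572216373 0.8709899146513044
green 1.5015144708930301 0.7206998415285166
green 1.8923120448053494 0.8848638877071193
green 1.8996328781398042 0.7248407581939701
```

The pointer reads 1.445 rad and the green edges check at 1.407 and 1.895, so the pointer stands in the band. Four bars are enough and one stays spare. Next is the lid.

Run:
```python
from h import *
T=snap('top');S=snap('side')
def black(s,b):
    x0,y0,x1,y1=b;g=s['image'].max(2);k=np.zeros(g.shape,np.uint8);k[y0:y1,x0:x1]=(g[y0:y1,x0:x1]<55)*255
    c=max(cv2.findContours(k,0,1)[0],key=cv2.contourArea);return cv2.minAreaRect(c),c
for n,s,b in(('T',T,(318,170,346,203)),('S',S,(198,138,228,160))):
    r,c=black(s,b);print(n,r,cv2.contourArea(c));globals()['r'+n]=r;w=np.array([plane(s,*p,55)[:2] for p in cv2.boxPoints(r)]);e=[w[1]-w[0],w[2]-w[1]];L=max(e,key=np.linalg.norm);print(np.round(w.mean(0)),[np.round(np.linalg.norm(x)) for x in e],np.degrees(np.arctan2(L[1],L[0]))%180)
print('tri',tri(ray(T,*rT[0]),ray(S,*rS[0])))
print('lid top disc',plane(T,331.8,186.9,30), 'spare', plane(T,192.1,166.4,14))
for b in [(0,0,0)]:pass
go([565,-265,240],24)
```

```text
T ((333.0172424316406, 185.79312133789062), (19.312314987182617, 3.5282113552093506), 68.19859313964844) 47.5
[ 557. -282.] [np.float64(12.0), np.float64(65.0)] 20.46086981773263
S ((212.70364379882812, 149.22938537597656), (8.543701171875, 22.974660873413086), 68.96248626708984) 160.0
[ 560. -275.] [np.float64(76.0), np.float64(43.0)] 21.501194585698784
tri (array([ 558.86221101, -282.81953285,   48.75445257]), np.float64(1.2084106636181096))
lid top disc [ 557.44482284 -281.60945916   30.        ] spare [631.98374235 200.75052173  14.        ]
at [467.2  12.  132.4] yaw -179.9 q7 86 -> dp [ -9.74 -27.72 -10.74] turnz 156.1
```

Emit:
step_arm --motion '[{"dp": [0,0,-4],"turn": [0,0,7],"claw": -0.2},{"dp": [-2,-2,-8],"turn": [0,0,14],"claw": -0.2},{"dp": [-9.1,-29.4,-9],"turn": [0,0,21],"claw": -0.2},{"dp": [-9.1,-29.4,-9],"turn": [0,0,28],"claw": -0.2},{"dp": [-9.1,-29.4,-9],"turn": [0,0,35],"claw": -0.2},{"dp": [-9.1,-29.4,-9],"turn": [0,0,42],"claw": -0.2},{"dp": [-9.1,-29.4,-9],"turn": [0,0,49],"claw": -0.2},{"dp": [-9.1,-29.4,-9],"turn": [0,0,56],"claw": -0.2},{"dp": [-9.1,-29.4,-9],"turn": [0,0,63],"claw": -0.2},{"dp": [-9.1,-29.4,-9],"turn": [0,0,70],"claw": -0.2}]'

```text
time_s: 21.3
ee_pos: [556.7, -292.5, 222.5]
eef_rot: [[-0.329, 0.944, 0.002], [0.944, 0.329, -0.01], [-0.01, -0.002, -1.0]]
ft_force: [-1.0, -0.3, 0.0]
finger_gap: 55.5
grip_force: 0.0
```

Emit:
step_arm --motion '[{"dp": [0,0,0],"turn": [0,0,70],"claw": -0.2},{"dp": [0,0,0],"turn": [0,0,70],"claw": -0.2},{"dp": [0,0,0],"turn": [0,0,70],"claw": -0.2},{"dp": [0,0,0],"turn": [0,0,70],"claw": -0.2},{"dp": [0,0,0],"turn": [0,0,70],"claw": -0.2},{"dp": [0,0,0],"turn": [0,0,70],"claw": -0.2},{"dp": [0,0,0],"turn": [0,0,70],"claw": -0.2},{"dp": [0,0,0],"turn": [0,0,70],"claw": -0.2},{"dp": [0,0,0],"turn": [0,0,70],"claw": -0.2},{"dp": [0,0,0],"turn": [0,0,70],"claw": -0.2}]'

```text
time_s: 22.13
ee_pos: [557.9, -281.6, 221.9]
eef_rot: [[0.768, 0.641, 0.001], [0.641, -0.768, -0.0], [0.0, 0.0, -1.0]]
ft_force: [-0.4, -0.4, 0.3]
finger_gap: 55.3
grip_force: 0.0
```

```bash
python3 -c "
from h import *
go([558,-282,150],22)"
```

```text
at [ 557.9 -281.6  221.9] yaw 39.9 q7 -3 -> dp [-0.02  0.03  7.19] turnz 17.9
```

Emit:
step_arm --motion '[{"dp": [0,0,3],"turn": [0,0,18],"claw": -0.2},{"dp": [0,0,6],"turn": [0,0,18],"claw": -0.2},{"dp": [0,0,9],"turn": [0,0,18],"claw": -0.2},{"dp": [0,0,11],"turn": [0,0,18],"claw": -0.2},{"dp": [0,0,11],"turn": [0,0,18],"claw": -0.2},{"dp": [0,0,11],"turn": [0,0,18],"claw": -0.2},{"dp": [0,0,11],"turn": [0,0,18],"claw": -0.2}]'

```text
time_s: 22.72
ee_pos: [558.4, -282.8, 113.3]
eef_rot: [[0.926, 0.377, 0.002], [0.377, -0.926, -0.002], [0.002, 0.003, -1.0]]
ft_force: [1.0, -0.3, 0.2]
finger_gap: 56.1
grip_force: 0.0
```

Run:
```python
from h import *
s=wsnap('w10.png');go([558,-282,37],22)
```

```text
at [ 558.6 -283.   113.7] yaw 22.2 q7 -12 -> dp [-0.03 -0.14  7.67] turnz 0.2
```

View pics/w10.png

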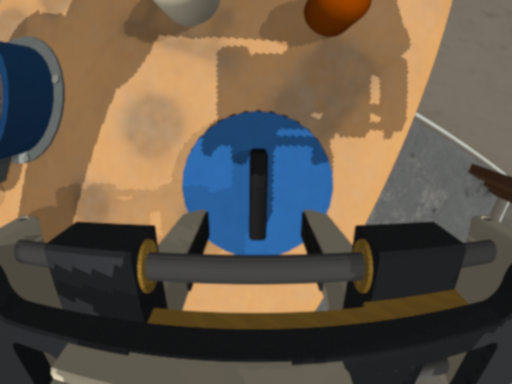

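The grip bar stands upright in the image at (258,195), centred between the fingers. I check the lid's disc centre against the TCP.

Run:
```python
from h import *
from scipy.optimize import least_squares
s=wsnap();h=cv2.cvtColor(s['image'],cv2.COLOR_RGB2HSV)
m=cv2.inRange(h,(100,110,20),(125,255,255));k=np.zeros_like(m);k[100:215,170:345]=m[100:215,170:345]
c=max(cv2.findContours(k,0,1)[0],key=cv2.contourArea)[:,0]
c=c[(c[:,1]<195)&((c[:,0]<235)|(c[:,0]>280)|(c[:,1]<135))]
for z in(30,34):
    W=np.array([plane(s,u,v,z)[:2] for u,v in c]);r=least_squares(lambda q:np.hypot(*(W-q[:2]).T)-q[2],[558,-282,66],loss='soft_l1');print(z,r.x,np.abs(r.fun).max())
g=s['image'].max(2);k=np.zeros(g.shape,np.uint8);k[140:250,240:280]=(g[140:250,240:280]<55)*255
c=max(cv2.findContours(k,0,1)[0],key=cv2.contourArea);q=cv2.minAreaRect(c);print(q)
w=np.array([plane(s,*p,62)[:2] for p in cv2.boxPoints(q)]);print('grip',w.mean(0),np.linalg.norm(w[1]-w[0]),np.linalg.norm(w[2]-w[1]))
```

```text
30 [ 558.78371178 -285.48794627   65.65003489] 0.821976690302364
34 [ 559.7757524  -285.03252009   64.6023017 ] 0.8088459067249261
((258.0, 193.5), (89.0, 16.0), 90.0)
grip [ 561.5023168  -284.76832803] 11.85468573051703 71.77794852176693
```

Emit:
step_arm --motion '[{"dp": [0.1,0.2,3],"turn": [0,0,0],"claw": -0.2},{"dp": [0.1,0.2,6],"turn": [0,0,0],"claw": -0.2},{"dp": [0.1,0.2,7.2],"turn": [0,0,0],"claw": -0.2},{"dp": [0.1,0.2,7.5],"turn": [0,0,0],"claw": -0.2},{"dp": [0.1,0.2,7.5],"turn": [0,0,0],"claw": 1},{"dp": [0.1,0.2,7.5],"turn": [0,0,0],"claw": 1},{"dp": [0.1,0.2,7.5],"turn": [0,0,0],"claw": 1},{"dp": [0.1,0.2,7.5],"turn": [0,0,0],"claw": 1},{"dp": [0.1,0.2,7.5],"turn": [0,0,0],"claw": 1},{"dp": [0.1,0.2,7.5],"turn": [0,0,0],"claw": 1}]'

```text
time_s: 23.65
ee_pos: [559.4, -283.5, 37.3]
eef_rot: [[0.926, 0.377, 0.001], [0.377, -0.926, -0.0], [0.001, 0.001, -1.0]]
ft_force: [-0.2, 0.5, -0.2]
finger_gap: 20.5
grip_force: 0.0
```

Emit:
step_arm --motion '[{"dp": [0,0,0],"turn": [0,0,0],"claw": 1},{"dp": [0,0,0],"turn": [0,0,0],"claw": 1},{"dp": [0,0,0],"turn": [0,0,0],"claw": 1}]'

```text
time_s: 23.9
ee_pos: [559.5, -283.9, 37.1]
eef_rot: [[0.926, 0.377, 0.001], [0.377, -0.926, -0.001], [0.001, 0.001, -1.0]]
ft_force: [0.5, -0.1, 1.5]
finger_gap: 13.8
grip_force: 30.0
```

Emit:
step_arm --motion '[{"dp": [0,0,-3],"turn": [0,0,0],"claw": 1},{"dp": [0,0,-6],"turn": [0,0,0],"claw": 1},{"dp": [0,0,-9],"turn": [0,0,0],"claw": 1},{"dp": [0,0,-12],"turn": [0,0,0],"claw": 1},{"dp": [0,0,-15],"turn": [0,0,0],"claw": 1},{"dp": [0,0,-15],"turn": [0,0,0],"claw": 1},{"dp": [0,0,-15],"turn": [0,0,0],"claw": 1}]'

```text
time_s: 24.48
ee_pos: [559.3, -283.7, 187.8]
eef_rot: [[0.926, 0.377, 0.002], [0.377, -0.926, -0.001], [0.002, 0.002, -1.0]]
ft_force: [0.0, 0.8, -1.9]
finger_gap: 13.8
grip_force: 30.0
```

```bash
python3 -c "
from h import *
s=sense();print(s['finger_gap'],s['grip_force'],s['ft_force']);go([545,14,190],22)"
```

```text
13.785084736828491 29.98101532459259 [ 0.04116723  0.80960543 -1.85112655]
at [ 559.3 -283.7  187.8] yaw 22.1 q7 -16 -> dp [  9.9  -28.11  -0.24] turnz 0.1
```

The lid is gripped (gap 13.8 mm) and lifted. I refine the pot axis from the earlier near-vertical view (crop c8) using the inner rim edges I saw there.

Run:
```python
from h import *
import pickle
s=pickle.load(open('w2.pkl','rb'));P=np.array(s['pose']);P[:3,3]+=np.array([544.6,11.7,195.0])-[662.5,142.9,260.9];s['pose']=P
f=lambda u,v,z:np.round(plane(s,170+u/3.125,30+v/3.125,z)[:2],1)
for z in(115,120):
    print(z,'L',f(95,470,z),'R',f(447,470,z),'apex',f(270,311,z),'UL',f(150,365,z),'UR',f(390,365,z))
print('outer thread z110',f(52,470,110),f(482,470,110))
```

```text
115 L [537.4 -34.7] R [536.9  62.8] apex [493.8  13.4] UL [508.3 -18.7] UR [507.9  45.8]
120 L [536.2 -33.7] R [535.6  61.8] apex [493.4  13.4] UL [507.6 -18.1] UR [507.3  45.1]
outer thread z110 [538.7 -48.1] [538.  74.]
```

Emit:
step_arm --motion '[{"dp": [9.9,-28,0],"turn": [0,0,0],"claw": 1},{"dp": [9.9,-28,0],"turn": [0,0,0],"claw": 1},{"dp": [9.9,-28,0],"turn": [0,0,0],"claw": 1},{"dp": [9.9,-28,0],"turn": [0,0,0],"claw": 1},{"dp": [9.9,-28,0],"turn": [0,0,0],"claw": 1},{"dp": [9.9,-28,0],"turn": [0,0,0],"claw": 1},{"dp": [9.9,-28,0],"turn": [0,0,0],"claw": 1},{"dp": [9.9,-28,0],"turn": [0,0,0],"claw": 1},{"dp": [9.9,-28,0],"turn": [0,0,0],"claw": 1},{"dp": [9.9,-28,0],"turn": [0,0,0],"claw": 1}]'

```text
time_s: 25.32
ee_pos: [544.1, 13.4, 185.1]
eef_rot: [[0.926, 0.378, -0.003], [0.378, -0.926, -0.001], [-0.003, -0.0, -1.0]]
ft_force: [0.4, -0.7, -1.5]
finger_gap: 14.3
grip_force: 30.0
```

Emit:
step_arm --motion '[{"dp": [0,0,0],"turn": [0,0,0],"claw": 1},{"dp": [0,0,0],"turn": [0,0,0],"claw": 1},{"dp": [0,0,0],"turn": [0,0,0],"claw": 1}]'

```text
time_s: 25.57
ee_pos: [545.0, 11.2, 186.5]
eef_rot: [[0.928, 0.373, -0.0], [0.373, -0.928, -0.001], [-0.001, 0.001, -1.0]]
ft_force: [-0.7, -0.2, -1.4]
finger_gap: 13.5
grip_force: 30.0
```

```bash
python3 -c "
from h import *
s=sense();print(s['finger_gap'],s['grip_force'],s['ft_force']);go([545,13.5,150],None)"
```

```text
13.502224164362522 29.98111456632614 [-0.71202203 -0.19724894 -1.39396215]
at [545.   11.2 186.5] yaw 21.9 q7 -41 -> dp [ 0.09 -0.22  3.65] turnz 0
```

Emit:
step_arm --motion '[{"dp": [0.1,-0.2,1],"turn": [0,0,0],"claw": 1},{"dp": [0.1,-0.2,2.5],"turn": [0,0,0],"claw": 1},{"dp": [0.1,-0.2,3.2],"turn": [0,0,0],"claw": 1},{"dp": [0.1,-0.2,3.6],"turn": [0,0,0],"claw": 1},{"dp": [0.1,-0.2,3.8],"turn": [0,0,0],"claw": 1},{"dp": [0.1,-0.2,4.0],"turn": [0,0,0],"claw": 1},{"dp": [0.1,-0.2,4.1],"turn": [0,0,0],"claw": 1},{"dp": [0.1,-0.2,4.2],"turn": [0,0,0],"claw": 1},{"dp": [0.1,-0.2,4.2],"turn": [0,0,0],"claw": 1}]'

```text
time_s: 26.32
ee_pos: [544.9, 15.1, 147.8]
eef_rot: [[0.926, 0.377, -0.0], [0.377, -0.926, 0.002], [0.001, -0.002, -1.0]]
ft_force: [-7.8, 3.0, 18.5]
finger_gap: 13.9
grip_force: 30.0
```

```bash
python3 -c "
from h import *
s=sense();print(s['finger_gap'],s['grip_force'],s['ft_force'],s['torque']);go([545,13.5,144],None)"
```

```text
13.938074161858598 30.029551684856415 [-7.79816901  3.01811615 18.48837149] [0.01487653 1.85327655 0.00561292]
at [544.9  15.1 147.8] yaw 22.1 q7 -38 -> dp [-0.05  0.15  0.38] turnz 0
```

Emit:
step_arm --motion '[{"dp": [-0.1,0,-0.4],"turn": [0,0,0],"claw": 1},{"dp": [-0.2,0,-0.4],"turn": [0,0,0],"claw": 1},{"dp": [-0.2,0,-0.2],"turn": [0,0,0],"claw": 1},{"dp": [-0.2,0,-0.1],"turn": [0,0,0],"claw": 1},{"dp": [-0.2,0,-0.1],"turn": [0,0,0],"claw": 1}]'

```text
time_s: 26.73
ee_pos: [544.3, 14.6, 147.9]
eef_rot: [[0.926, 0.377, 0.002], [0.377, -0.926, 0.001], [0.002, -0.001, -1.0]]
ft_force: [-5.2, 2.2, 16.6]
finger_gap: 13.7
grip_force: 30.0
```

```bash
python3 -c "
from h import *
s=sense();print(s['finger_gap'],s['grip_force'],s['ft_force'],s['torque']);go([545,13.5,144],None)"
```

```text
13.735074330239383 30.011724829673767 [-5.16255704  2.18816097 16.56247274] [ 0.10824403  1.10586638 -0.05574616]
at [544.3  14.6 147.9] yaw 22.1 q7 -38 -> dp [0.02 0.13 0.39] turnz 0
```

Emit:
step_arm --motion '[{"dp": [-0.1,0,0],"turn": [0,0,-5],"claw": 1},{"dp": [-0.1,0,0],"turn": [0,0,-10],"claw": 1},{"dp": [-0.1,0,0],"turn": [0,0,-15],"claw": 1},{"dp": [-0.1,0,0],"turn": [0,0,-20],"claw": 1},{"dp": [-0.1,0,0],"turn": [0,0,-25],"claw": 1}]'

```text
time_s: 27.15
ee_pos: [543.1, 13.7, 145.2]
eef_rot: [[0.678, 0.735, 0.001], [0.735, -0.678, -0.002], [-0.0, 0.002, -1.0]]
ft_force: [1.1, -0.9, -1.1]
finger_gap: 14.2
grip_force: 29.9
```

```bash
python3 -c "
from h import *
s=sense();print(s['finger_gap'],s['grip_force'],s['ft_force'],s['torque']);go([545,13.5,144],None)"
```

```text
14.249662571090107 29.94223415851593 [ 1.05059012 -0.88438713 -1.14253215] [-0.40105743 -0.06432731 -0.05376417]
at [543.1  13.7 145.2] yaw 47.3 q7 -18 -> dp [0.12 0.15 0.12] turnz 0
```

Emit:
step_arm --motion '[{"dp": [0,0,0.1],"turn": [0,0,0],"claw": 1},{"dp": [0,0,0.2],"turn": [0,0,0],"claw": 1},{"dp": [0,0,0.3],"turn": [0,0,0],"claw": 1},{"dp": [0,0,0.3],"turn": [0,0,0],"claw": 1}]'

```text
time_s: 27.48
ee_pos: [543.4, 14.0, 143.5]
eef_rot: [[0.682, 0.732, 0.002], [0.732, -0.682, -0.0], [0.001, 0.001, -1.0]]
ft_force: [-0.8, -0.5, 5.9]
finger_gap: 13.5
grip_force: 30.0
```

```bash
python3 -c "
from h import *
s=sense();print(s['finger_gap'],s['grip_force'],s['ft_force'],s['torque']);go([545,13.5,144],None)"
```

```text
13.544964521004319 29.95904892683029 [-0.78694655 -0.47233366  5.88800262] [-0.09081721  0.19012704  0.12228484]
at [543.4  14.  143.5] yaw 47.0 q7 -18 -> dp [ 0.07  0.15 -0.05] turnz 0
```

Emit:
step_arm --motion '[{"dp": [0,0,0.15],"turn": [0,0,-4],"claw": 1},{"dp": [0,0,0.15],"turn": [0,0,-8],"claw": 1},{"dp": [0,0,0.15],"turn": [0,0,-12],"claw": 1},{"dp": [0,0,0.15],"turn": [0,0,-16],"claw": 1},{"dp": [0,0,0.15],"turn": [0,0,-20],"claw": 1}]'

```text
time_s: 27.9
ee_pos: [544.7, 14.4, 143.1]
eef_rot: [[0.39, 0.921, 0.005], [0.921, -0.39, 0.001], [0.003, 0.004, -1.0]]
ft_force: [0.1, 2.1, 10.2]
finger_gap: 14.5
grip_force: 30.2
```

```bash
python3 -c "
from h import *
s=sense();print(s['finger_gap'],s['grip_force'],s['ft_force'],s['torque']);go([543.5,14,144],None)"
```

```text
14.5469006745312 30.248065134510398 [ 0.05016983  2.05116388 10.24750287] [ 0.1614526   0.28746793 -0.43126761]
at [544.7  14.4 143.1] yaw 67.0 q7 -3 -> dp [-0.08 -0.09 -0.09] turnz 0
```

Still on the crest (143.1). I keep turning counter-clockwise.

Emit:
step_arm --motion '[{"dp": [0,0,0],"turn": [0,0,-4],"claw": 1},{"dp": [0,0,0],"turn": [0,0,-8],"claw": 1},{"dp": [0,0,0],"turn": [0,0,-12],"claw": 1},{"dp": [0,0,0],"turn": [0,0,-16],"claw": 1},{"dp": [0,0,0],"turn": [0,0,-20],"claw": 1}]'

```text
time_s: 28.32
ee_pos: [543.8, 14.7, 142.8]
eef_rot: [[0.051, 0.999, 0.003], [0.999, -0.051, 0.001], [0.001, 0.003, -1.0]]
ft_force: [-0.4, -0.3, 3.3]
finger_gap: 14.2
grip_force: 29.6
```

```bash
python3 -c "
from h import *
s=sense();print(s['finger_gap'],s['grip_force'],s['ft_force'],s['torque']);go([543.5,14,144],None)"
```

```text
14.196671412888689 29.57207540050149 [-0.35654413 -0.30362653  3.31924353] [-0.14125475  0.04547566 -0.27863814]
at [543.8  14.7 142.8] yaw 87.1 q7 13 -> dp [-0.07 -0.03 -0.12] turnz 0
```

Emit:
step_arm --motion '[{"dp": [0,0,0.1],"turn": [0,0,-4],"claw": 1},{"dp": [0,0,0.15],"turn": [0,0,-8],"claw": 1},{"dp": [0,0,0.15],"turn": [0,0,-12],"claw": 1},{"dp": [0,0,0.15],"turn": [0,0,-16],"claw": 1},{"dp": [0,0,0.15],"turn": [0,0,-20],"claw": 1}]'

```text
time_s: 28.73
ee_pos: [544.8, 14.6, 142.4]
eef_rot: [[-0.291, 0.957, 0.005], [0.957, 0.291, 0.002], [0.001, 0.006, -1.0]]
ft_force: [1.1, 0.9, 3.6]
finger_gap: 16.0
grip_force: 29.9
```

```bash
python3 -c "
from h import *
s=sense();print(s['finger_gap'],s['grip_force'],s['ft_force'],s['torque']);go([543.5,14,144],None)"
```

```text
15.994921833415269 29.931092094630003 [1.1285012  0.86392291 3.63129536] [ 0.20561814 -0.14785291 -0.54341259]
at [544.8  14.6 142.4] yaw 106.9 q7 29 -> dp [-0.02 -0.14 -0.16] turnz 0
```

Emit:
step_arm --motion '[{"dp": [0,0,0.1],"turn": [0,0,-3],"claw": 1},{"dp": [0,0,0.1],"turn": [0,0,-6],"claw": 1},{"dp": [0,0,0.1],"turn": [0,0,-9],"claw": 1},{"dp": [0,0,0.1],"turn": [0,0,-12],"claw": 1},{"dp": [0,0,0.1],"turn": [0,0,-12],"claw": 1}]'

```text
time_s: 29.15
ee_pos: [545.1, 14.5, 142.2]
eef_rot: [[-0.481, 0.877, 0.006], [0.877, 0.481, 0.003], [-0.001, 0.007, -1.0]]
ft_force: [-2.7, 0.6, 18.4]
finger_gap: 18.3
grip_force: 38.6
```

```bash
python3 -c "
from h import *
s=sense();print(s['finger_gap'],s['grip_force'],s['ft_force'],s['torque']);go([543.5,14,144],None)"
```

```text
18.275920905879776 38.58211816263679 [-2.67654736  0.56711195 18.35139171] [ 0.14776295  0.62750219 -0.98857098]
at [545.1  14.5 142.2] yaw 118.7 q7 38 -> dp [ 0.03 -0.16 -0.18] turnz 0
```

The lid is resisting at yaw 119 with no drop seen: the gap has grown to 18 mm and the torque is −1 N·m. I relax the twist, release, back up and look.

Emit:
step_arm --motion '[{"dp": [0,0,-0.2],"turn": [0,0,5],"claw": 1},{"dp": [0,0,-0.3],"turn": [0,0,8],"claw": 0.3},{"dp": [0,0,-0.3],"turn": [0,0,8],"claw": 0.2},{"dp": [0,0,-0.3],"turn": [0,0,8],"claw": 0.2},{"dp": [0,0,-3],"turn": [0,0,8],"claw": 0.1},{"dp": [0,0,-7],"turn": [0,0,8],"claw": 0.1},{"dp": [0,0,-10],"turn": [0,0,8],"claw": 0.1},{"dp": [0,0,-10],"turn": [0,0,8],"claw": 0.1},{"dp": [0,0,-10],"turn": [0,0,8],"claw": 0.1},{"dp": [0,0,-10],"turn": [0,0,8],"claw": 0.1}]'

```text
time_s: 29.98
ee_pos: [541.7, 14.7, 237.6]
eef_rot: [[-0.361, 0.932, -0.002], [0.932, 0.361, 0.0], [0.001, -0.002, -1.0]]
ft_force: [0.1, 0.1, -0.8]
finger_gap: 41.7
grip_force: 0.0
```

```bash
cat > lid.py <<'E'
from h import *
from scipy.optimize import least_squares
def blackrect(s,b,t=55):
    x0,y0,x1,y1=b;g=s['image'].max(2);k=np.zeros(g.shape,np.uint8);k[y0:y1,x0:x1]=(g[y0:y1,x0:x1]<t)*255
    c=max(cv2.findContours(k,0,1)[0],key=cv2.contourArea);return cv2.minAreaRect(c),cv2.contourArea(c)
def disc(s,z):
    h=cv2.cvtColor(s['image'],cv2.COLOR_RGB2HSV);m=cv2.inRange(h,(100,110,20),(125,255,255));m[205:]=0
    c=max(cv2.findContours(m,0,1)[0],key=cv2.contourArea);c=cv2.convexHull(c)[:,0];c=c[c[:,1]<200]
    W=np.array([plane(s,u,v,z)[:2] for u,v in c]);r=least_squares(lambda q:np.hypot(*(W-q[:2]).T)-q[2],[545,14,66],loss='soft_l1');return r.x
E
python3 - <<'E'
from lid import *
s=wsnap('w11.png');go([545,14,144]);S=snap('side','s11.png');T=snap('top')
for z in(121,126,131,141,146):print(z,np.round(disc(s,z),1))
print(blackrect(s,(200,100,310,225)))
C=np.zeros((600,800,3),np.uint8);C[:384,:512]=s['image'][:,:,::-1];C[:288,512:]=cv2.resize(S['image'][140:240,190:290],(288,288),interpolation=cv2.INTER_CUBIC)[:,:,::-1]
C[300:588,512:]=cv2.resize(T['image'][160:230,210:280],(288,288),interpolation=cv2.INTER_CUBIC)[:,:,::-1]
cv2.imwrite('pics/c11.png',C)
E
```

```text
at [541.4  14.7 237. ] yaw 111.2 q7 29 -> dp [-0.21  0.34  9.3 ] turnz 0
121 [544.8  10.1  70.2]
126 [544.3  11.3  68.9]
131 [543.8  12.5  67.7]
141 [542.9  14.9  65.2]
146 [542.4  16.1  64. ]
(((257.4330139160156, 186.51010131835938), (16.62009620666504, 78.47427368164062), 9.865806579589844), 1159.0)
```

View pics/c11.png

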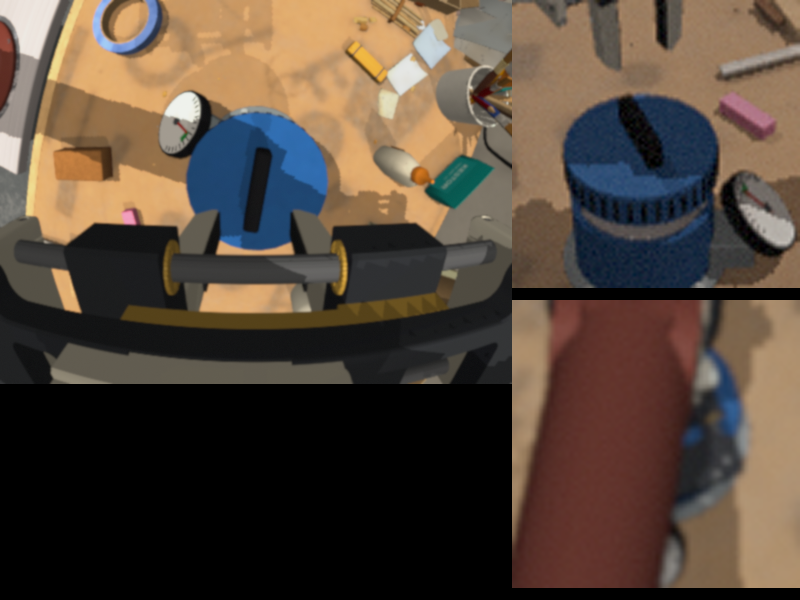

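The composite shows the lid sitting high on the neck, with its grip at (257,187) tilted 10° from the tool, so the lid's yaw is about 101°. The dial pointer is still at the green edge near (180,127). I regrasp aligned, then turn gently while pressing down.

Emit:
step_arm --motion '[{"dp": [-0.1,0.2,3],"turn": [0,0,5],"claw": 0.1},{"dp": [-0.1,0.2,6],"turn": [0,0,10],"claw": 0.1},{"dp": [-0.1,0.2,8.5],"turn": [0,0,10],"claw": 0.1},{"dp": [-0.1,0.2,9.2],"turn": [0,0,10],"claw": 0.1},{"dp": [-0.1,0.2,9.2],"turn": [0,0,10],"claw": 0.1},{"dp": [-0.1,0.2,9.2],"turn": [0,0,10],"claw": 1},{"dp": [-0.1,0.2,9.2],"turn": [0,0,10],"claw": 1},{"dp": [-0.1,0.2,9.2],"turn": [0,0,10],"claw": 1},{"dp": [-0.1,0.2,9.2],"turn": [0,0,10],"claw": 1},{"dp": [-0.1,0.2,9.2],"turn": [0,0,10],"claw": 1}]'

```text
time_s: 30.97
ee_pos: [544.4, 14.1, 147.4]
eef_rot: [[-0.193, 0.981, -0.0], [0.981, 0.193, 0.0], [0.0, -0.0, -1.0]]
ft_force: [-0.1, -0.2, 2.3]
finger_gap: 13.7
grip_force: 30.0
```

```bash
cat > st.py <<'E'
from h import *
s=sense();print('gap',round(s['finger_gap'],1),'grip',round(s['grip_force']),'F',np.round(s['ft_force'],1),'T',np.round(s['torque'],2));go([543.5,14,144])
E
python3 st.py
```

```text
gap 13.7 grip 30 F [-0.1 -0.2  2.3] T [-0.14 -0.18 -0.03]
at [544.4  14.1 147.4] yaw 101.1 q7 23 -> dp [ 0.01 -0.09  0.34] turnz 0
```

Emit:
step_arm --motion '[{"dp": [0,0,0.1],"turn": [0,0,0],"claw": 1},{"dp": [0,0,0.2],"turn": [0,0,-2],"claw": 1},{"dp": [0,0,0.2],"turn": [0,0,-4],"claw": 1},{"dp": [0,0,0.2],"turn": [0,0,-6],"claw": 1}]'

```text
time_s: 31.3
ee_pos: [545.1, 14.0, 147.0]
eef_rot: [[-0.292, 0.956, 0.002], [0.956, 0.292, 0.002], [0.001, 0.002, -1.0]]
ft_force: [-3.8, 0.2, 11.9]
finger_gap: 14.7
grip_force: 32.0
```

```bash
python3 st.py
```

```text
gap 14.7 grip 32 F [-3.8  0.2 11.9] T [-0.03  0.97 -0.76]
at [545.1  14.  147. ] yaw 107.0 q7 28 -> dp [ 0.04 -0.15  0.3 ] turnz 0
```

Emit:
step_arm --motion '[{"dp": [0.05,-0.2,-0.1],"turn": [0,0,4],"claw": 1},{"dp": [0.1,-0.3,0],"turn": [0,0,4],"claw": 1},{"dp": [0.1,-0.3,0],"turn": [0,0,2],"claw": 1},{"dp": [0.1,-0.3,0],"turn": [0,0,0],"claw": 1}]'

```text
time_s: 31.63
ee_pos: [543.6, 14.2, 147.0]
eef_rot: [[-0.293, 0.956, 0.005], [0.956, 0.293, 0.001], [-0.001, 0.005, -1.0]]
ft_force: [-0.2, 0.5, 10.3]
finger_gap: 14.4
grip_force: 32.1
```

```bash
python3 st.py
```

```text
gap 14.4 grip 32 F [-0.2  0.5 10.3] T [ 0.03  0.39 -0.74]
at [543.6  14.2 147. ] yaw 107.0 q7 28 -> dp [-0.02 -0.02  0.3 ] turnz 0
```

Emit:
step_arm --motion '[{"dp": [0,0,0.1],"turn": [0,0,1.5],"claw": 1},{"dp": [0,0,0.1],"turn": [0,0,3],"claw": 1},{"dp": [0,0,0.1],"turn": [0,0,4],"claw": 1},{"dp": [0,0,0.1],"turn": [0,0,5],"claw": 1}]'

```text
time_s: 31.97
ee_pos: [543.6, 14.1, 146.8]
eef_rot: [[-0.212, 0.977, 0.005], [0.977, 0.212, 0.0], [-0.001, 0.005, -1.0]]
ft_force: [-2.5, -0.5, 15.0]
finger_gap: 13.8
grip_force: 30.3
```

```bash
python3 st.py
```

```text
gap 13.8 grip 30 F [-2.5 -0.5 15. ] T [-0.29  0.66  0.49]
at [543.6  14.1 146.8] yaw 102.3 q7 24 -> dp [-0.01 -0.01  0.28] turnz 0
```

Emit:
step_arm --motion '[{"dp": [0,0,-0.3],"turn": [0,0,-2],"claw": 0.6},{"dp": [0,0,-0.3],"turn": [0,0,-6],"claw": 0.6},{"dp": [0,0,-0.3],"turn": [0,0,-10],"claw": 0.6},{"dp": [0,0,-0.3],"turn": [0,0,-14],"claw": 0.6},{"dp": [0,0,-0.3],"turn": [0,0,-18],"claw": 0.6},{"dp": [0,0,-0.3],"turn": [0,0,-22],"claw": 0.6},{"dp": [0,0,-0.3],"turn": [0,0,-26],"claw": 0.6}]'

```text
time_s: 32.55
ee_pos: [542.1, 13.8, 146.8]
eef_rot: [[-0.62, 0.784, 0.001], [0.784, 0.62, -0.001], [-0.001, 0.001, -1.0]]
ft_force: [-0.4, -0.3, -0.3]
finger_gap: 18.8
grip_force: 0.0
```

```bash
python3 st.py
```

```text
gap 18.8 grip 0 F [-0.4 -0.3 -0.3] T [-0.11  0.05  0.05]
at [542.1  13.8 146.8] yaw 128.3 q7 45 -> dp [-0.08  0.12  0.28] turnz 0
```

Emit:
step_arm --motion '[{"dp": [0,0,0],"turn": [0,0,-3],"claw": 0.6},{"dp": [0,0,0],"turn": [0,0,-6],"claw": 0.6},{"dp": [0,0,0],"turn": [0,0,-9],"claw": 0.6},{"dp": [0,0,0],"turn": [0,0,-12],"claw": 0.6}]'

```text
time_s: 32.88
ee_pos: [541.9, 14.3, 146.8]
eef_rot: [[-0.769, 0.639, 0.001], [0.639, 0.769, 0.0], [-0.001, 0.0, -1.0]]
ft_force: [0.2, 0.5, -0.0]
finger_gap: 18.8
grip_force: 2.4
```

```bash
python3 st.py
python3 - <<'E'
from lid import *
s=wsnap('w12.png')
for z in(124,134,141):print(z,np.round(disc(s,z),1))
E
```

```text
gap 18.8 grip 2 F [ 0.2  0.5 -0. ] T [-0.07  0.03 -0.1 ]
at [541.9  14.3 146.8] yaw 140.3 q7 54 -> dp [-0.14  0.08  0.28] turnz 0
124 [543.5  12.   66.8]
134 [540.7  14.4  63.2]
141 [538.7  16.1  60.8]
```

The disc radius now puts the lid's top at about 131 mm, so the lid has dropped 10 mm onto the thread start. With loose fingers I lower a little and screw clockwise.

Emit:
step_arm --motion '[{"dp": [-0.1,0.1,0.3],"turn": [0,0,7],"claw": 0.6},{"dp": [-0.1,0.1,0.6],"turn": [0,0,14],"claw": 0.6},{"dp": [-0.1,0.1,0.9],"turn": [0,0,21],"claw": 0.6},{"dp": [-0.1,0.1,0.9],"turn": [0,0,27],"claw": 0.6},{"dp": [-0.1,0.1,0.9],"turn": [0,0,33],"claw": 0.6},{"dp": [-0.1,0.1,0.9],"turn": [0,0,39],"claw": 0.6},{"dp": [-0.1,0.1,0.9],"turn": [0,0,45],"claw": 0.6},{"dp": [-0.1,0.1,0.9],"turn": [0,0,50],"claw": 0.6}]'

```text
time_s: 33.6
ee_pos: [543.0, 14.7, 137.4]
eef_rot: [[0.003, 1.0, -0.0], [1.0, -0.003, -0.0], [-0.0, -0.0, -1.0]]
ft_force: [1.4, 0.1, -1.5]
finger_gap: 18.3
grip_force: 0.9
```

```bash
python3 st.py
```

```text
gap 18.3 grip 1 F [ 1.4  0.1 -1.5] T [-0.07  0.1   0.01]
at [543.   14.7 137.4] yaw 89.8 q7 15 -> dp [-0.07  0.05 -0.66] turnz 0
```

Emit:
step_arm --motion '[{"dp": [0,0,0],"turn": [0,0,5],"claw": 0.6},{"dp": [0,0,0],"turn": [0,0,10],"claw": 0.6},{"dp": [0,0,0],"turn": [0,0,15],"claw": 0.6},{"dp": [0,0,0],"turn": [0,0,20],"claw": 0.6},{"dp": [0,0,0],"turn": [0,0,25],"claw": 0.6},{"dp": [0,0,0],"turn": [0,0,30],"claw": 0.6},{"dp": [0,0,0],"turn": [0,0,35],"claw": 0.6},{"dp": [0,0,0],"turn": [0,0,40],"claw": 0.6}]'

```text
time_s: 34.27
ee_pos: [543.2, 14.6, 137.5]
eef_rot: [[0.644, 0.765, 0.0], [0.765, -0.644, -0.0], [0.0, 0.0, -1.0]]
ft_force: [0.6, 0.4, -1.2]
finger_gap: 18.4
grip_force: 1.3
```

```bash
python3 st.py
```

```text
gap 18.4 grip 1 F [ 0.6  0.4 -1.2] T [-0.1   0.11  0.05]
at [543.2  14.6 137.5] yaw 49.9 q7 -16 -> dp [-0.03  0.06 -0.65] turnz 0
```

Emit:
step_arm --motion '[{"dp": [0,0,0],"turn": [0,0,5],"claw": 0.6},{"dp": [0,0,0],"turn": [0,0,10],"claw": 0.6},{"dp": [0,0,0],"turn": [0,0,15],"claw": 0.6},{"dp": [0,0,0],"turn": [0,0,20],"claw": 0.6},{"dp": [0,0,0],"turn": [0,0,25],"claw": 0.6},{"dp": [0,0,0],"turn": [0,0,30],"claw": 0.6},{"dp": [0,0,0],"turn": [0,0,35],"claw": 0.6}]'

```text
time_s: 34.85
ee_pos: [545.0, 14.4, 137.3]
eef_rot: [[0.965, 0.26, 0.004], [0.26, -0.965, -0.002], [0.003, 0.003, -1.0]]
ft_force: [4.0, -2.1, -7.2]
finger_gap: 19.3
grip_force: 28.7
```

```bash
python3 st.py;  python3 - <<'E'
from lid import *
s=wsnap()
for z in(117,120,124,128,131):print(z,np.round(disc(s,z),1))
E
```

```text
gap 19.3 grip 29 F [ 4.  -2.1 -7.2] T [-0.35 -0.84  0.71]
at [545.   14.4 137.3] yaw 15.1 q7 -43 -> dp [-0.16  0.   -0.67] turnz 0
117 [542.8  13.4  67.7]
120 [543.9  13.7  66.6]
124 [545.3  14.1  65.2]
128 [546.8  14.6  63.7]
131 [547.9  14.9  62.6]
```

Emit:
step_arm --motion '[{"dp": [-0.1,0,0],"turn": [0,0,-6],"claw": 0.6},{"dp": [-0.1,0,0.5],"turn": [0,0,-6],"claw": 0.6},{"dp": [-0.1,0,0.8],"turn": [0,0,-6],"claw": 0.6},{"dp": [-0.1,0,0.8],"turn": [0,0,-3],"claw": 0.6},{"dp": [-0.1,0,0.8],"turn": [0,0,0],"claw": 0.6},{"dp": [-0.1,0,0.9],"turn": [0,0,3],"claw": 0.6},{"dp": [-0.1,0,0.9],"turn": [0,0,6],"claw": 0.6}]'

```text
time_s: 35.48
ee_pos: [543.5, 13.0, 129.6]
eef_rot: [[0.988, 0.157, 0.003], [0.157, -0.988, -0.002], [0.003, 0.002, -1.0]]
ft_force: [1.9, -1.6, 3.5]
finger_gap: 19.3
grip_force: 25.4
```

```bash
python3 st.py;  python3 - <<'E'
from lid import *
s=wsnap()
for z in(117,120,124,128):print(z,np.round(disc(s,z),1))
E
```

```text
gap 19.3 grip 25 F [ 1.9 -1.6  3.5] T [-0.54 -0.22  0.78]
at [543.5  13.  129.6] yaw 9.0 q7 -47 -> dp [ 0.02 -0.09 -1.44] turnz 0
117 [542.7  13.2  67.4]
120 [543.9  13.4  66.3]
124 [545.4  13.7  64.8]
128 [546.9  13.9  63.3]
```

Emit:
step_arm --motion '[{"dp": [0,0,-0.2],"turn": [0,0,-7],"claw": 0.6},{"dp": [0,0,-0.2],"turn": [0,0,-14],"claw": 0.6},{"dp": [0,0,-0.2],"turn": [0,0,-20],"claw": 0.6},{"dp": [0,0,-0.2],"turn": [0,0,-20],"claw": 1},{"dp": [0,0,-0.2],"turn": [0,0,-20],"claw": 1},{"dp": [0,0,-0.2],"turn": [0,0,-20],"claw": 1},{"dp": [0,0,-0.2],"turn": [0,0,-20],"claw": 1}]'

```text
time_s: 36.12
ee_pos: [542.1, 12.3, 130.3]
eef_rot: [[0.875, 0.484, 0.0], [0.484, -0.875, -0.003], [-0.001, 0.003, -1.0]]
ft_force: [1.5, -4.5, -1.9]
finger_gap: 13.8
grip_force: 30.0
```

Emit:
step_arm --motion '[{"dp": [0,0,0],"turn": [0,0,4],"claw": 1},{"dp": [0,0,0.1],"turn": [0,0,8],"claw": 1},{"dp": [0,0,0.1],"turn": [0,0,12],"claw": 1}]'

```text
time_s: 36.37
ee_pos: [543.1, 12.8, 130.3]
eef_rot: [[0.956, 0.292, 0.002], [0.292, -0.956, -0.003], [0.001, 0.003, -1.0]]
ft_force: [2.9, -4.3, 2.0]
finger_gap: 15.8
grip_force: 35.4
```

```bash
python3 st.py
```

```text
gap 15.8 grip 35 F [ 2.9 -4.3  2. ] T [-0.9  -0.23  0.88]
at [543.1  12.8 130.3] yaw 17.0 q7 -41 -> dp [ 0.08 -0.1  -1.37] turnz 0
```

Emit:
step_arm --motion '[{"dp": [0,0.15,0.1],"turn": [0,0,0],"claw": 1},{"dp": [-0.05,0.2,0.15],"turn": [0,0,3],"claw": 1},{"dp": [-0.05,0.2,0.15],"turn": [0,0,6],"claw": 1},{"dp": [-0.05,0.2,0.15],"turn": [0,0,6],"claw": 1}]'

```text
time_s: 36.7
ee_pos: [543.8, 13.1, 130.2]
eef_rot: [[0.981, 0.195, 0.003], [0.195, -0.981, 0.001], [0.003, -0.001, -1.0]]
ft_force: [-0.2, -0.1, 11.7]
finger_gap: 17.5
grip_force: 38.6
```

```bash
python3 st.py
```

```text
gap 17.5 grip 39 F [-0.2 -0.1 11.7] T [0.   0.19 1.02]
at [543.8  13.1 130.2] yaw 11.3 q7 -46 -> dp [-0.01 -0.1  -1.38] turnz 0
```

Emit:
step_arm --motion '[{"dp": [0,0,-0.2],"turn": [0,0,-8],"claw": 1},{"dp": [0,0,-0.2],"turn": [0,0,-14],"claw": 0.5},{"dp": [0,0,-0.2],"turn": [0,0,-16],"claw": 0.3},{"dp": [0,0,-0.2],"turn": [0,0,-16],"claw": 0.3},{"dp": [0,0,0.3],"turn": [0,0,-16],"claw": 0.3},{"dp": [0,0,0.5],"turn": [0,0,-16],"claw": 0.3},{"dp": [0,0,0.6],"turn": [0,0,-16],"claw": 0.3}]'

```text
time_s: 37.28
ee_pos: [542.1, 12.9, 124.2]
eef_rot: [[0.891, 0.454, -0.0], [0.454, -0.891, 0.004], [0.001, -0.003, -1.0]]
ft_force: [-6.6, 2.2, 25.9]
finger_gap: 32.2
grip_force: 12.6
```

```bash
python3 st.py
```

```text
gap 32.2 grip 13 F [-6.6  2.2 25.9] T [ 0.45  1.64 -0.01]
at [542.1  12.9 124.2] yaw 27.0 q7 -33 -> dp [ 0.18 -0.05 -1.98] turnz 0
```

The fingertips meet the lid's top at 124.2 mm, so the lid origin is at about 90 mm and it is fully down. I back off and check the dial, the lid and the spare bar.

Emit:
step_arm --motion '[{"dp": [0,0,-3],"turn": [0,0,0],"claw": 0},{"dp": [0,0,-7],"turn": [0,0,0],"claw": 0},{"dp": [0,0,-11],"turn": [0,0,0],"claw": 0},{"dp": [0,0,-11],"turn": [0,0,0],"claw": 0},{"dp": [0,0,-11],"turn": [0,0,0],"claw": 0},{"dp": [0,0,-11],"turn": [0,0,0],"claw": 0}]'

```text
time_s: 37.78
ee_pos: [541.4, 13.0, 231.0]
eef_rot: [[0.89, 0.456, -0.002], [0.456, -0.89, 0.001], [-0.001, -0.002, -1.0]]
ft_force: [-0.6, 0.4, 0.0]
finger_gap: 46.6
grip_force: 0.0
```

```bash
python3 st.py
python3 - <<'E'
from lid import *
s=wsnap('w13.png')
for z in(120,124,128):print(z,np.round(disc(s,z),1))
r,a=blackrect(s,(200,100,310,225));print(r,a)
from seg import brass
S=snap('side','s13.png')
for q,a,c in brass(S['image'],(180,240,330,330),20): print('bar',np.round(q[0],1),a,np.round(plane(S,*q[0],14)))
from dial import dial
r,g=dial(S,(255,190,300,235));print('side dial red',r.mean(0),'green',len(g),g.mean(0) if len(g) else '')
o=cv2.cvtColor(cv2.imread('pics/raw_side0.png'),cv2.COLOR_BGR2RGB).astype(int)
d=(np.abs(S['image'].astype(int)-o).max(2)>50)[125:280,140:190];print('bottle-region changed px',d.sum())
E
```

```text
gap 46.6 grip 0 F [-0.6  0.4  0. ] T [-0.06  0.17 -0.  ]
at [541.4  13.  231. ] yaw 27.1 q7 -39 -> dp [0.25 0.02 8.7 ] turnz 0
120 [544.1  13.2  65.9]
124 [544.9  13.7  64.9]
128 [545.7  14.1  64. ]
((256.09161376953125, 181.88111877441406), (80.17150115966797, 14.719887733459473), 87.79740142822266) 1037.0
bar [212.5 288.4] 254.0 [633. 202.  14.]
bar [266.4 244.4] 23.0 [480.  98.  14.]
side dial red [nan nan] green 1 [270. 205.]
bottle-region changed px 3<stdin>:9: RuntimeWarning: Mean of empty slice.
  ret = um.true_divide(
```

```bash
python3 -c "
from station import *
print(hand_in())"
```

```text
the job is handed in; nothing more can be done
None
```

The job is handed in: four brass bars are in the cup, with the dial last read at about 1.445 rad, just inside the green band (1.40–1.90), before the lid went on. One spare bar is still on the bench, the lid is screwed down to the rim (top touched at 124 mm, so its origin is about 90 mm), and the bottle area showed no change in the side view.

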